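# Set up the display bonding jig: pins, vacuum, weights, spacers

## Robot

A 6-joint arm with a two-finger parallel gripper is mounted at the origin on the work surface. World frame = base frame: x ahead of the robot, y to its left, z up, the work surface at z = 0. Lengths are in m, angles in rad, forces in N, time in s.
With the tool pointing down it reaches from about 0.35 to 0.875 m from the base axis. Payload 4.2 kg.
Tool frame: the origin (TCP) lies at the very end of the fingers, on their centre line; the grasp point (between the pads) lies 19 mm behind it; z points along the fingers, y is the direction in which the jaws open and shut (so a half turn about z gives the same grasp; the last joint's range is limited). The gripper opens to 85 mm and grips with 20 to 120 N. Pads are 22 mm wide; open, the fingers measure 114 mm over their backs; the gripper's body (76 mm by 85 mm) begins 54 mm behind the grasp point. The pads swing forward as they close: fully open they stand 13 mm farther back than shut.
Start: joints at [-1.037, 0.385, 0.008, 0, -1.194, -0.259], TCP at [0.17, -0.602, 0.231] pointing down, gripper open.
Joint ranges: [-3.14, 3.14], [-1.21, 2.06], [-1.07, 1.41], [-3.16, 2.05], [-2.99, -0.16], [-3.1, 3.1]. Speed limits (rad/s): [2.79, 2.79, 3.14, 3.14, 3.14, 3.14].

## Interface

Orientations are given as a unit quaternion [w, x, y, z].
In Python, from station import monitor, get_image, calibration, ticket, boxes_of gives the robot as it stands.
- The arm moves only by the shell command python3 -m handwheel 'ROWS'. ROWS is JSON, one flat list of numbers, 7 for each row, row after row: the shift along the tool's x, y, z normalised to -1 to 1, where 1 is 0.02 m, then the turn, a rotation vector about the tool's x, y, z normalised to -1 to 1, where 1 is 0.12 rad, then the opening, from -1 (shut) to 1 (fully open). A call has 1 to 12 rows; each row shifts and turns the commanded pose from where the row before left it, along the tool's axes as they then stand; what a row does not reach is not made up. A row lasts 1/8 s, in which the tool goes at most 62.5 mm and 10.7 degrees, less where a joint would pass 70% of its speed; a pose out of reach is approached as far as the arm can. A call with a number of a shift or a turn outside -1 to 1 is refused whole. A call with a gripper value outside its range is refused whole. The fingers move at their own pace and stop on an object; the grip force is fixed at half the most. Time passes only in rows, so rows that do not move let the fingers close. It gives the time, the measured TCP pose, the force and the opening at its end, in the units of the state.
- monitor.sense(): the state, without advancing time (a new reading comes with each control period).
- get_image(name): name is "side" or "top" or "wrist"; returns the picture (400x640x3 uint8, red, green, blue); there is no depth.
- calibration(name): a dict with "camera_matrix" (3x3 intrinsics, pixels), "eye" and "rotation" of the camera in the world. Camera axes: x right, y down, z forward; pixel columns grow to the right and rows downward; lengths in m; the calibration is good to about 2 mm. The wrist camera is an equidistant fisheye: a pixel r from the principal point sees the ray r / f radians off the axis. A picture is of the moment at which its call begins: read the wrist's pose just before it. calibration takes no time and is no camera call; for the wrist camera it gives the pose at the moment of the call.
- ticket.hand_in(): hands the job in, once; it reports no verdict.
Trained networks look in the newest picture that a camera, given by its name, has taken for a name from the list of things; names that differ only in an ending like _2 or _b are one class to them, and where a whole thing is asked for, a point or a joint stands for the part that bears it (a point fixed in the world has none). Each returns a list of dicts, best first, with "conf" (0 to 1); they miss things now and then, are a little off and sometimes report something else, mostly with a low value. They report only what shows in the picture. A call takes as long as a camera call. They do not tell look-alikes from the thing itself.
- boxes_of(camera, name): "at" ([column, row] in pixels, amid what is visible of it).
The state is a dict: "time_s": time; "joint_pos": joint angles; "joint_vel": joint speeds; "joint_efforts": joint torques, N m; "tool_pos": TCP position; "tool_rot": TCP orientation; "force": force on the tool from outside, world axes, zero at the start; "torque": the same for the moment, N m; "width": finger opening in m.
Only numpy, scipy, OpenCV 4.12 (cv2) and the standard library are available. Lean on these libraries where they do the work, as an engineer would, in place of code of your own. Each camera call takes 0.05 s, during which the arm holds its last target.

## Task

Set up the bonding jig: with the mallet, held by its handle, knock all four locating pins fully home in brisk blows, never pushing them by hand and never hitting the frame or screen; only then open the vacuum valve to the 60 degree mark, and after that set every pressing weight upright and gently, wholly on the screen. Tip all the spacers from the cup into the kit tray. Leave the mallet standing on its mat as it was, the cup upright on the bench and the two bottles undisturbed.

Things in the scene. Friction and masses are not known exactly. Their poses are not given: they have to be found in the camera images.
- jig: Fixed jig: aluminium base 260 x 180 x 18 mm, black display frame 214 x 152 (top 26 mm above bench) with a central screen 150 x 128 (top 29.5). Origin: base centre, on the bench; x along the 260 side, y the 180 side. Pin bushes at x +-90, y +-60, tops at 32. The valve block, 52 square, at jig x 0, y -150 bears a white dial 90 across, top at 39.
- valve (a joint): Valve opening, rad: 0 closed, 1.571 fully open (stops). The lever turns about the vertical axis over the valve block's centre, anticlockwise from above as it opens; friction 0.12 N m holds it where left. Closed it points along the jig's -x, fully open along jig -y. The dial under it has dark ticks every 15 degrees from closed to open, long ones at 0, 30, 60, 90.
- lever_grip (a point): Centre of the valve's lever bar, 85 mm from its turning axis, 53 mm above the bench; moves with it. The bar is flat dark steel, 12 mm wide, 18 mm tall (44 to 62 mm above the bench), its end 110 mm from the axis. Its x axis points back along the bar to the turning axis.
- mat: Fixed grey mallet mat 240 x 120 x 3 mm. Origin: middle of its underside; x along its length.
- mallet: Soft-faced mallet, about 0.4 kg, standing on its striking face: upright white cylinder head 70 mm across, 76 tall, dark steel band. Origin: centre of that lower face, z up. A wooden handle 24 wide, 26 tall runs level along the mallet's own -x to 168 mm from the head's axis, its centre line 38 above the face. It balances about 8 mm from the head's axis.
- cup: Flared steel dipper cup, 0.2 kg: 64 mm across at the base, 112 at the rim, 50 tall, wall 3, floor 4, holding the spacers at the start. Origin: centre of its underside, z up. A level flat bar handle 12 wide, 24 tall runs along the cup's own +x from the wall to 138 mm from its axis, its centre line 38 above the base.
- tray: Fixed grey open kit tray, outside 130 x 170 x 45 mm, wall and floor 4 mm. Origin: middle of its underside; x along the 130 mm side.
- dispenser: Bystander: white solvent dispenser bottle 62 mm across, 132 mm tall, loose. Origin: centre of its underside.
- washbottle: Bystander: white wash bottle 64 mm across, 150 mm to its cap, spout to 200 mm, loose. Origin: centre of its underside.
- pin0 (a joint): Travel of the locating pin at jig x +90, y +60 mm, m: 0 proud, 0.016 home, its head on the bush. A sprung detent holds it: it takes 9 to 11 N to drive and stays where left; starts at 0 to 0.007. Steel, flat round head 26 mm across, 12 thick, on a 14 mm shank; top of the head 60 mm above the bench when proud, 44 when home.
- pin1 (a joint): Travel of the locating pin at jig x +90, y -60 mm, m: 0 proud, 0.016 home, its head on the bush. A sprung detent holds it: it takes 9 to 11 N to drive and stays where left; starts at 0 to 0.007. Steel, flat round head 26 mm across, 12 thick, on a 14 mm shank; top of the head 60 mm above the bench when proud, 44 when home.
- pin2 (a joint): Travel of the locating pin at jig x -90, y +60 mm, m: 0 proud, 0.016 home, its head on the bush. A sprung detent holds it: it takes 9 to 11 N to drive and stays where left; starts at 0 to 0.007. Steel, flat round head 26 mm across, 12 thick, on a 14 mm shank; top of the head 60 mm above the bench when proud, 44 when home.
- pin3 (a joint): Travel of the locating pin at jig x -90, y -60 mm, m: 0 proud, 0.016 home, its head on the bush. A sprung detent holds it: it takes 9 to 11 N to drive and stays where left; starts at 0 to 0.007. Steel, flat round head 26 mm across, 12 thick, on a 14 mm shank; top of the head 60 mm above the bench when proud, 44 when home.
- weight0: Steel pressing weight, 0.38 kg, standing on a low wooden board (8 mm high) at the start: body 44 mm across, 30 mm tall, with an upright round black knob 20 mm across from 32 to 62 mm above its base. Origin: centre of its underside, z up. None if absent.
- weight1: Steel pressing weight, 0.38 kg, standing on a low wooden board (8 mm high) at the start: body 44 mm across, 30 mm tall, with an upright round black knob 20 mm across from 32 to 62 mm above its base. Origin: centre of its underside, z up. None if absent.
- weight2: Steel pressing weight, 0.38 kg, standing on a low wooden board (8 mm high) at the start: body 44 mm across, 30 mm tall, with an upright round black knob 20 mm across from 32 to 62 mm above its base. Origin: centre of its underside, z up. None if absent.
- spacer0: White nylon spacer, a cylinder 18 mm across and 18 mm long, 12 g, in the cup at the start. Origin: centre of one end. None if absent.
- spacer1: White nylon spacer, a cylinder 18 mm across and 18 mm long, 12 g, in the cup at the start. Origin: centre of one end. None if absent.
- spacer2: White nylon spacer, a cylinder 18 mm across and 18 mm long, 12 g, in the cup at the start. Origin: centre of one end. None if absent.
- spacer3: White nylon spacer, a cylinder 18 mm across and 18 mm long, 12 g, in the cup at the start. Origin: centre of one end. None if absent.
- spacer4: White nylon spacer, a cylinder 18 mm across and 18 mm long, 12 g, in the cup at the start. Origin: centre of one end. None if absent.
- spacer5: White nylon spacer, a cylinder 18 mm across and 18 mm long, 12 g, in the cup at the start. Origin: centre of one end. None if absent.
- spacer6: White nylon spacer, a cylinder 18 mm across and 18 mm long, 12 g, in the cup at the start. Origin: centre of one end. None if absent.
There are look-alikes about, which are no part of the job. What is shaped like the tray but yellow is not meant.

How it is judged:
On the way, in this order (a step that is already met when the one before it is completed fails the run):
1. a pin has been struck: the mallet moves it down briskly (((velocity of joint pin0 above 0.04 m/s and contact force between mallet and pin0 above 1 N) or (velocity of joint pin1 above 0.04 m/s and contact force between mallet and pin1 above 1 N) or (velocity of joint pin2 above 0.04 m/s and contact force between mallet and pin2 above 1 N) or (velocity of joint pin3 above 0.04 m/s and contact force between mallet and pin3 above 1 N))).
2. each of the four locating pins has been driven home (value of joint each of pin0, pin1, pin2, pin3 above 0.0135 m), for 0.2 s.
3. then the vacuum valve has been opened to 60 degrees (within about 7) (value of joint valve between 0.927198 and 1.1672 rad), for 0.3 s.
4. then every pressing weight present stands on the screen (x of weight0 in the frame of jig between -0.058 and 0.058 m and y of weight0 in the frame of jig between -0.047 and 0.047 m and height (world z) of weight0 between 0.024 and 0.035 m and angle between each of weight0, weight1, weight2's own z axis and vertical below 0.15 rad and linear speed of each of weight0, weight1, weight2 below 0.03 m/s and x of weight1 in the frame of jig between -0.058 and 0.058 m and y of weight1 in the frame of jig between -0.047 and 0.047 m and height (world z) of weight1 between 0.024 and 0.035 m and x of weight2 in the frame of jig between -0.058 and 0.058 m and y of weight2 in the frame of jig between -0.047 and 0.047 m and height (world z) of weight2 between 0.024 and 0.035 m), for 0.3 s.
At the end, for the whole second after the job is handed in: Pins driven at least 13.5 of 16 mm; valve at 60 degrees within 7; each weight upright on the screen (centre within 58 mm of the jig's middle in x, 47 in y); each spacer at rest in the tray; mallet upright on its face, head centre over its mat; cup upright on the bench (all of step 2 and all of step 3 and all of step 4 and x of spacer0 in the frame of tray between -0.065 and 0.065 m and y of spacer0 in the frame of tray between -0.085 and 0.085 m and height (world z) of each of spacer0, spacer1, spacer2, spacer3, spacer4, spacer5, spacer6 below 0.055 m and linear speed of each of spacer0, spacer1, spacer2, spacer3, spacer4, spacer5, spacer6 below 0.05 m/s and x of spacer1 in the frame of tray between -0.065 and 0.065 m and y of spacer1 in the frame of tray between -0.085 and 0.085 m and x of spacer2 in the frame of tray between -0.065 and 0.065 m and y of spacer2 in the frame of tray between -0.085 and 0.085 m and x of spacer3 in the frame of tray between -0.065 and 0.065 m and y of spacer3 in the frame of tray between -0.085 and 0.085 m and x of spacer4 in the frame of tray between -0.065 and 0.065 m and y of spacer4 in the frame of tray between -0.085 and 0.085 m and x of spacer5 in the frame of tray between -0.065 and 0.065 m and y of spacer5 in the frame of tray between -0.085 and 0.085 m and x of spacer6 in the frame of tray between -0.065 and 0.065 m and y of spacer6 in the frame of tray between -0.085 and 0.085 m and x of mallet in the frame of mat between -0.12 and 0.12 m and y of mallet in the frame of mat between -0.06 and 0.06 m and angle between each of mallet, cup's own z axis and vertical below 0.25 rad and height (world z) of each of mallet, cup below 0.012 m); the robot touches nothing.
It fails at once if a pin is pushed with the gripper, the arm or the cup instead of the mallet (contact force between any of the fingers, the arm, cup and pin0 above 2 N or contact force between any of the fingers, the arm, cup and pin1 above 2 N or contact force between any of the fingers, the arm, cup and pin2 above 2 N or contact force between any of the fingers, the arm, cup and pin3 above 2 N).
It fails at once if the mallet hits the frame, the screen or the valve of the jig (contact force between mallet and jig above 6 N).
It fails at once if a weight is dropped or slammed on the jig (lands at over 0.25 m/s) ((contact force between weight0 and jig above 0.5 N and linear speed of weight0 above 0.25 m/s) or (contact force between weight1 and jig above 0.5 N and linear speed of weight1 above 0.25 m/s) or (contact force between weight2 and jig above 0.5 N and linear speed of weight2 above 0.25 m/s)).
It fails at once if a bottle is knocked over or pushed more than 40 mm (distance of any of dispenser, washbottle from where it was at the start of the episode above 0.04 m or angle between any of dispenser, washbottle's own z axis and vertical above 0.4 rad).
Of weight0, weight1, weight2 only 1 to 3 are there at a start; the rules pass over those that are not, and their reading is None.
Of spacer0, spacer1, spacer2, spacer3, spacer4, spacer5, spacer6 only 4 to 7 are there at a start; the rules pass over those that are not, and their reading is None.
At some moment in a run one of mallet, cup may be knocked a few centimetres aside while the robot is not near it.
It also fails if it takes over 208 s, if anything falls off the work surface, if the arm or the gripper's body presses on something with over 40 N, if the wrist force passes 120 N, or if a joint passes its speed limit or range.

## Working session

There is one attempt and no reset: what is moved stays moved. The work goes in short steps, Python scripts to look and compute and a shell command to move; the robot and the scene stay as the last step left them, time stands still between calls to the robot, and variables do not carry over. Pictures are saved under pics/ and viewed, and the job is handed in when it is done.

I'll start by looking at the scene.

```bash
ls; mkdir -p pics; python3 - <<'E'
from station import monitor, get_image, calibration
import cv2
s=monitor.sense(); print(s)
for n in ["side","top","wrist"]:
    c=calibration(n); print(n,c)
    im=get_image(n); cv2.imwrite(f"pics/{n}0.png",im[:,:,::-1])
E
```

```text
pics
{'time_s': 0.0, 'joint_pos': array([-1.03741474e+00,  3.85569076e-01,  6.61118234e-03, -5.05623045e-04,
       -1.19401286e+00, -2.58586568e-01]), 'joint_vel': array([-0.00036499, -0.00084639,  0.00174957,  0.00027587, -0.00036455,
        0.00063097]), 'joint_efforts': array([-7.50794379e-05, -3.92283261e+01,  1.88401705e+01,  4.18618217e+00,
       -4.59046409e-03,  1.01715943e-05]), 'tool_pos': array([ 0.16944143, -0.60097536,  0.23020732]), 'tool_rot': array([-2.02562920e-04, -1.36873138e-01,  9.90587960e-01,  1.09371665e-03]), 'force': array([-0.15160543,  0.05019763,  0.56303639]), 'torque': array([-0.05307009,  0.0078701 ,  0.03042047]), 'width': 0.08503784573936968}
side {'camera_matrix': array([[364.29492531,   0.        , 325.47646352],
       [  0.        , 364.29492531, 200.04692859],
       [  0.        ,   0.        ,   1.        ]]), 'eye': array([0.45753536, 0.7644088 , 0.66399332]), 'rotation': array([ 0.00581287, -0.03364032,  0.90188432, -0.43062654])}
top {'camera_matrix': array([[455.70005769,   0.        , 323.63125061],
       [  0.        , 455.70005769, 194.81837778],
       [  0.        ,   0.        ,   1.        ]]), 'eye': array([ 0.38046291, -0.02940073,  1.21368772]), 'rotation': array([ 0.04166562, -0.70091171,  0.71161985, -0.02416478])}
wrist {'camera_matrix': array([[309.70691629,   0.        , 313.6906728 ],
       [  0.        , 309.70691629, 200.58517464],
       [  0.        ,   0.        ,   1.        ]]), 'eye': array([ 0.09031146, -0.62357704,  0.37403427]), 'rotation': array([0.09678459, 0.59535026, 0.78699386, 0.12973615])}
```

View pics/top0.png

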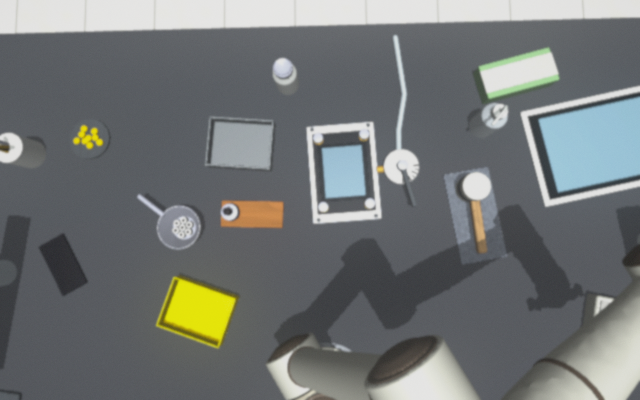

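View pics/side0.png

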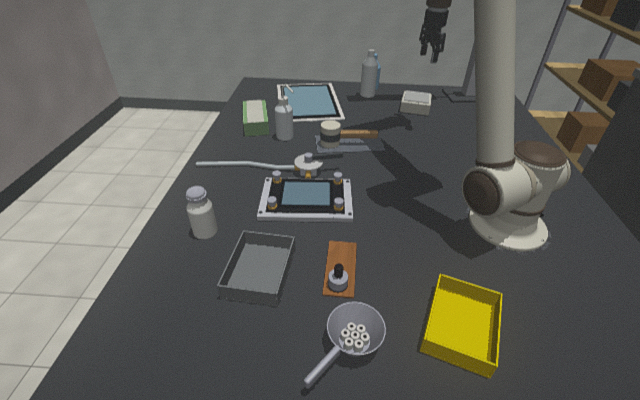

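View pics/wrist0.png

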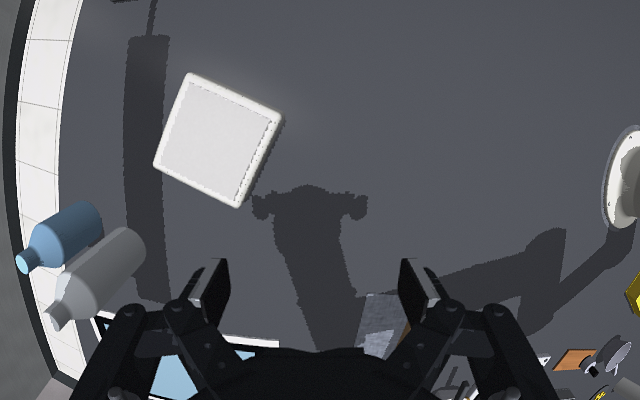

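The pictures show one weight, on a board at top (229,212), and a cup holding 7 spacers at (180,228). The grey tray is at (240,144), the jig at (344,172), the valve at (401,166) with its lever closed, and the mallet on its mat at (476,185). The yellow tray is a decoy. Next I'll measure positions.

```bash
cat > h.py <<'E'
import numpy as np, cv2
from scipy.spatial.transform import Rotation as R
from station import monitor, get_image, calibration, ticket, boxes_of
def q2R(q): return R.from_quat([q[1],q[2],q[3],q[0]]).as_matrix()
_C={}
def cal(n):
    if n=="wrist": return calibration(n)
    if n not in _C: _C[n]=calibration(n)
    return _C[n]
def ray(n,px,c=None):
    c=c or cal(n); K=c["camera_matrix"]; d=np.array([(px[0]-K[0,2])/K[0,0],(px[1]-K[1,2])/K[1,1],1.])
    if n=="wrist":
        r=np.hypot(d[0],d[1]); d=np.array([d[0]/r*np.sin(r),d[1]/r*np.sin(r),np.cos(r)])
    return np.array(c["eye"]),q2R(c["rotation"])@(d/np.linalg.norm(d))
def onz(n,px,z,c=None):
    e,d=ray(n,px,c); return e+d*(z-e[2])/d[2]
def proj(n,P,c=None):
    c=c or cal(n); K=c["camera_matrix"]; P=np.atleast_2d(P); p=(P-c["eye"])@q2R(c["rotation"])
    if n=="wrist":
        r=np.hypot(p[:,0],p[:,1]); th=np.arctan2(r,p[:,2]); u=p[:,0]/r*th; v=p[:,1]/r*th
    else: u=p[:,0]/p[:,2]; v=p[:,1]/p[:,2]
    return np.c_[K[0,0]*u+K[0,2],K[1,1]*v+K[1,2]]
def tri(obs):
    A=np.zeros((3,3));b=np.zeros(3)
    for n,px in obs:
        e,d=ray(n,px); M=np.eye(3)-np.outer(d,d); A+=M;b+=M@e
    return np.linalg.solve(A,b)
def save(n,name,crop=None,scale=1,pts=None):
    c=calibration(n); im=get_image(n)[:,:,::-1].copy()
    if pts is not None:
        for u,v in proj(n,pts,c): cv2.circle(im,(int(round(u)),int(round(v))),1,(0,0,255),-1)
    if crop: im=im[crop[1]:crop[3],crop[0]:crop[2]]
    im=cv2.resize(im,None,fx=scale,fy=scale,interpolation=cv2.INTER_CUBIC)
    cv2.imwrite("pics/"+name,im)
E
python3 - <<'E'
from h import *
for n in ["top","side"]:
    get_image(n)
    for o in ["jig","valve","mat","mallet","cup","tray","dispenser","washbottle","weight0","spacer0","pin0"]:
        r=boxes_of(n,o)
        print(n,o,[(np.round(q["at"]).tolist(),round(q["conf"],2)) for q in r[:7]])
print(monitor.sense()["time_s"])
save("top","topj.png",(290,100,530,280),3.3)
save("top","topl.png",(120,100,300,270),4)
E
```

```text
top jig [([350.0, 168.0], 0.58)]
top valve [([404.0, 178.0], 0.68)]
top mat [([472.0, 222.0], 0.96), ([174.0, 230.0], 0.43)]
top mallet [([477.0, 193.0], 0.88), ([241.0, 142.0], 0.75)]
top cup [([170.0, 225.0], 0.67), ([180.0, 236.0], 0.18)]
top tray [([199.0, 310.0], 0.66), ([241.0, 144.0], 0.6), ([474.0, 223.0], 0.17)]
top dispenser [([287.0, 76.0], 0.74), ([368.0, 204.0], 0.45)]
top washbottle [([492.0, 121.0], 0.75), ([352.0, 168.0], 0.39)]
top weight0 [([230.0, 211.0], 0.56), ([476.0, 198.0], 0.46)]
top spacer0 [([176.0, 230.0], 0.62), ([179.0, 224.0], 0.53), ([182.0, 227.0], 0.52), ([190.0, 222.0], 0.42), ([189.0, 230.0], 0.41), ([178.0, 234.0], 0.39)]
top pin0 [([318.0, 136.0], 0.62), ([364.0, 134.0], 0.6), ([324.0, 206.0], 0.53), ([368.0, 203.0], 0.52)]
side jig [([303.0, 194.0], 0.74), ([270.0, 200.0], 0.69)]
side valve [([320.0, 155.0], 0.79)]
side mat [([353.0, 143.0], 0.93)]
side mallet [([337.0, 135.0], 0.59), ([355.0, 144.0], 0.46)]
side cup [([346.0, 330.0], 0.78)]
side tray [([257.0, 268.0], 0.67), ([467.0, 328.0], 0.59)]
side dispenser [([196.0, 214.0], 0.85), ([365.0, 339.0], 0.31)]
side washbottle [([351.0, 331.0], 0.71), ([283.0, 116.0], 0.59)]
side weight0 [([337.0, 278.0], 0.61)]
side spacer0 [([346.0, 334.0], 0.6), ([349.0, 332.0], 0.55), ([359.0, 330.0], 0.47), ([348.0, 347.0], 0.44), ([356.0, 335.0], 0.38)]
side pin0 [([200.0, 214.0], 0.62), ([339.0, 178.0], 0.49), ([338.0, 279.0], 0.48), ([337.0, 202.0], 0.44), ([272.0, 174.0], 0.37)]
1.35
```

```bash
ls -la pics
```

```text
total 1876
drwxr-xr-x 2 agent agent   4096 Dec  7 09:42 .
drwxr-xr-x 3 agent agent   4096 Dec  7 09:42 ..
-rw-r--r-- 1 agent agent 434124 Dec  7 09:39 side0.png
-rw-r--r-- 1 agent agent 336920 Dec  7 09:39 top0.png
-rw-r--r-- 1 agent agent 443297 Dec  7 09:42 topj.png
-rw-r--r-- 1 agent agent 357921 Dec  7 09:42 topl.png
-rw-r--r-- 1 agent agent 329199 Dec  7 09:39 wrist0.png
```

View pics/topj.png

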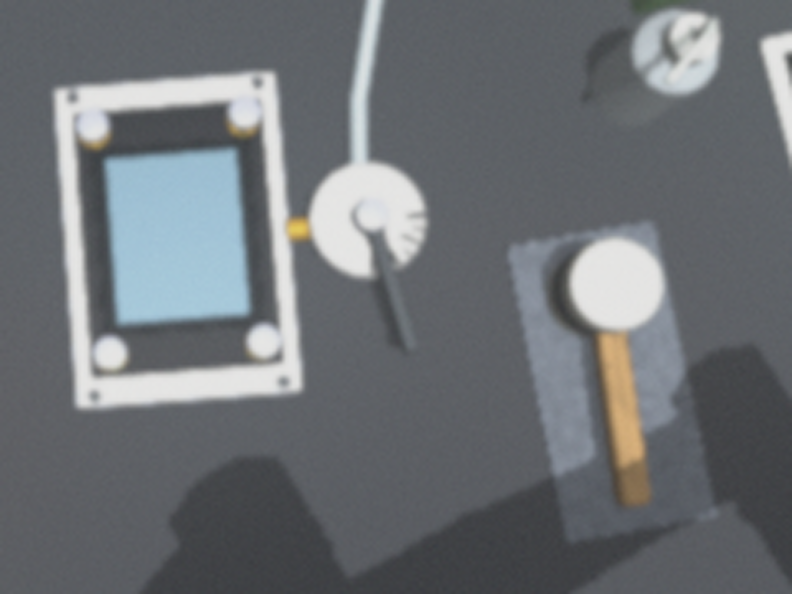

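View pics/topl.png

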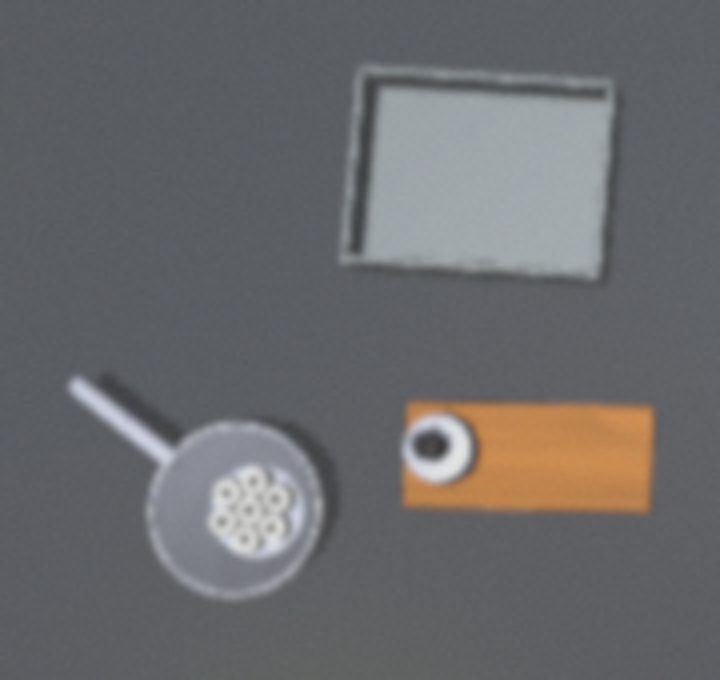

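```bash
python3 - <<'E'
from h import *
f=lambda u,v: ((u+.5)/3.3-.5+290,(v+.5)/3.3-.5+100)
g=lambda u,v: ((u+.5)/4-.5+120,(v+.5)/4-.5+100)
T=lambda p,z: onz("top",p,z)[:2]
jc=np.array([T(f(*p),.018) for p in [(55,90),(274,72),(301,389),(78,406)]])
c=jc.mean(0); ex=(jc[0]+jc[1]-jc[2]-jc[3])/2; print("jig",c,"len",np.linalg.norm(ex),np.linalg.norm((jc[0]+jc[3]-jc[1]-jc[2])/2),"yaw",np.degrees(np.arctan2(ex[1],ex[0])))
yaw=np.arctan2(ex[1],ex[0]); Rz=np.array([[np.cos(yaw),-np.sin(yaw)],[np.sin(yaw),np.cos(yaw)]])
print("valve pred",c+Rz@[0,-.15],"meas",T(f(368,219),.039), "hub",T(f(372,215),.064),"tip",T(f(410,350),.062))
for i,(px,s) in enumerate(zip([(94,124),(244,113),(112,353),(264,341)],[(.09,.06),(.09,-.06),(-.09,.06),(-.09,-.06)])):
    print("pin",i,"pred",c+Rz@s,"meas z.055",T(f(*px),.055))
mc=np.array([T(f(*p),.003) for p in [(511,247),(655,222),(715,512),(570,540)]])
e=(mc[0]+mc[1]-mc[2]-mc[3])/2;print("mat",mc.mean(0),np.linalg.norm(e),np.degrees(np.arctan2(e[1],e[0])))
h=T(f(616,285),.079);t=T(f(634,503),.054);print("mallet",h,"tip",t,np.linalg.norm(h-t),"handle yaw",np.degrees(np.arctan2(*(t-h)[::-1])))
tc=np.array([T(g(*p),.045) for p in [(362,68),(612,82),(601,278),(343,262)]])
e=(tc[0]+tc[1]-tc[2]-tc[3])/2;print("tray",tc.mean(0),np.linalg.norm(e),np.linalg.norm((tc[0]+tc[3]-tc[1]-tc[2])/2),np.degrees(np.arctan2(e[1],e[0])))
h=T(g(235,510),.05);t=T(g(75,384),.05);print("cup",h,"tip",t,np.linalg.norm(h-t),"yaw",np.degrees(np.arctan2(*(t-h)[::-1])),"r",h-T(g(235-88,510),.05))
print("weight",T(g(430,445),.07),"body",T(g(438,449),.038))
print("side tri: cupetc")
s=monitor.sense(); M=q2R(s["tool_rot"]); print(M.round(3))
E
```

```text
jig [ 0.55303968 -0.05320763] len 0.2568077052686691 0.17759883455349368 yaw 3.44200821285091
valve pred [ 0.56204542 -0.20293704] meas [ 0.56216197 -0.20325682] hub [ 0.56134802 -0.2027139 ] tip [ 0.45697442 -0.22879707]
pin 0 pred [0.63927504 0.01208758] meas z.055 [0.63870778 0.01067618]
pin 1 pred [ 0.64647963 -0.10769595] meas z.055 [ 0.64514637 -0.10680349]
pin 2 pred [0.45959974 0.0012807 ] meas z.055 [ 0.45872314 -0.0009194 ]
pin 3 pred [ 0.46680433 -0.11850283] meas z.055 [ 0.46615138 -0.11823692]
mat [ 0.43524968 -0.39920217] 0.23637440504242677 8.944834650052993
mallet [ 0.50244271 -0.38180073] tip [ 0.33849486 -0.39565235] 0.16453195327089556 handle yaw -175.17066279377366
tray [0.63062679 0.21723861] 0.1296870288120067 0.16752984403043536 -4.179898723432895
cup [0.41213583 0.37314467] tip [0.49514799 0.47898569] 0.13451148857158077 yaw 51.892556666058844 r [-0.00083004 -0.05707217]
weight [0.4507666  0.24266265] body [0.45005304 0.24503725]
side tri: cupetc
[[-0.962 -0.271  0.   ]
 [-0.271  0.962 -0.   ]
 [-0.    -0.    -1.   ]]
```

The sizes and pins agree to within about 2 mm, so I'll trust these. Now the arm goes over the mallet handle.

```bash
python3 -m handwheel '[0,0,0,0,0,0.8,1, 0,0,0,0,0,0.8,1, -1,0.65,0.25,0,0,0,1, -1,0.65,0.25,0,0,0,1, -1,0.65,0.25,0,0,0,1, -1,0.65,0.25,0,0,0,1, -1,0.65,0.25,0,0,0,1, -1,0.65,0.25,0,0,0,1, -1,0.65,0.25,0,0,0,1, -1,0.65,0.25,0,0,0,1, -1,0.65,0.25,0,0,0,1, -1,0.65,0.25,0,0,0,1]'
```

```text
time_s: 2.95
tool_pos: [0.3588, -0.455, 0.1812]
tool_rot: [0.0, -0.041, 0.999, -0.0]
force: [0.6, 0.5, 0.6]
width: 0.0854
```

```bash
python3 -m handwheel '[-0.89,0.61,0.7,0,0,0,1, -0.89,0.61,0.7,0,0,0,1, -0.89,0.61,0.7,0,0,0,1, -0.89,0.61,0.7,0,0,0,1, -0.89,0.61,0.7,0,0,0,1, 0,0,0,0,0,0,1]'
python3 - <<'E'
from h import *
save("wrist","w1.png"); save("top","t1.png"); print(monitor.sense()["tool_pos"])
E
```

```text
time_s: 3.7
tool_pos: [0.4426, -0.3857, 0.1095]
tool_rot: [-0.001, -0.042, 0.999, 0.001]
force: [0.1, -0.5, 0.4]
width: 0.0855
[ 0.44217704 -0.38706932  0.11108687]
```

View pics/w1.png

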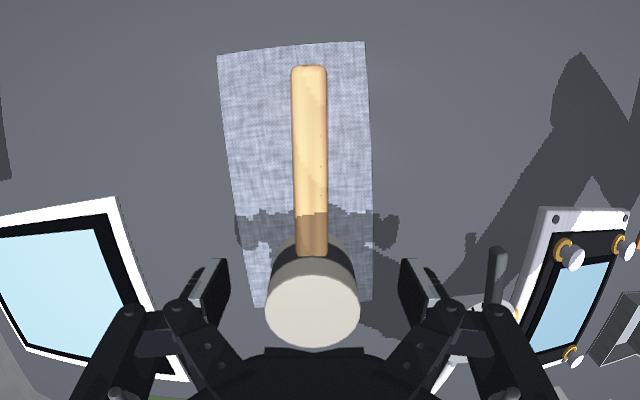

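View pics/t1.png

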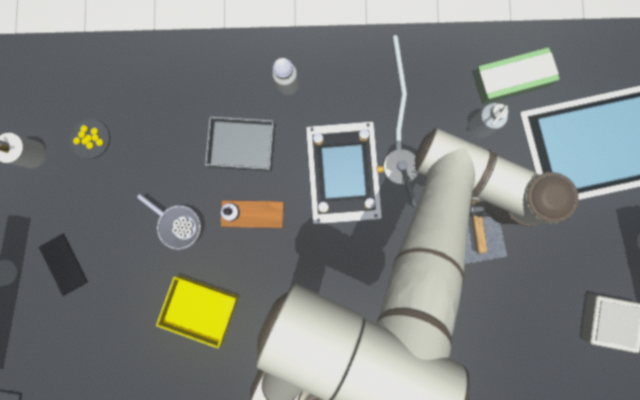

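The handle is at column 311, centred between the fingers. I'll descend and grip.

```bash
python3 -m handwheel '[0,0,0.85,0,0,0,1, 0,0,0.85,0,0,0,1, 0,0,0.85,0,0,0,1, 0,0,0.85,0,0,0,1, 0,0,0.8,0,0,0,1, 0,0,0,0,0,0,1, 0,0,0,0,0,0,-1, 0,0,0,0,0,0,-1, 0,0,0,0,0,0,-1, 0,0,0,0,0,0,-1, 0,0,0,0,0,0,-1]'
python3 - <<'E'
from h import *
save("wrist","w2.png"); s=monitor.sense();print(s["tool_pos"],s["width"],s["force"])
E
```

```text
time_s: 5.18
tool_pos: [0.4421, -0.3873, 0.028]
tool_rot: [0.0, -0.042, 0.999, -0.0]
force: [-1.4, 1.3, 4.6]
width: 0.0231
[ 0.44208052 -0.38736676  0.02801782] 0.023620645706560504 [-0.46996613  1.47834908  5.95336364]
```

View pics/w2.png

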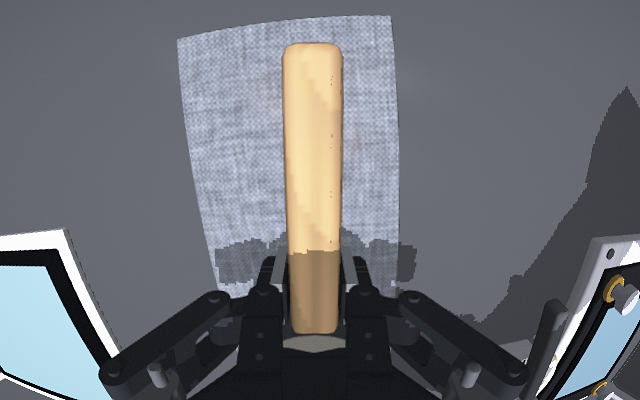

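Gripped at width 23.6 mm, with the face 25 mm below the TCP. I'll lift and go over pin3.

```bash
python3 -m handwheel '[0,0,-1,0,0,0,-1, 0,0,-1,0,0,0,-1, 0,0,-1,0,0,0,-1, 0,0,-1,0,0,0,-1, 0,0,-1,0,0,0,-1, 0,0,0,0,0,0,-1]'
python3 - <<'E'
from h import *
save("wrist","w3.png"); s=monitor.sense();print(s["tool_pos"],s["width"],s["force"],s["torque"])
save("side","s3.png",(230,80,430,200),4)
E
```

```text
time_s: 5.98
tool_pos: [0.442, -0.3873, 0.1275]
tool_rot: [0.001, -0.041, 0.999, -0.0]
force: [-0.3, 0.7, -4.3]
width: 0.023
[ 0.4412313  -0.38681257  0.12637959] 0.0228733266981442 [-0.2111241  -0.10596561 -4.39838913] [-0.00122089  0.24361277  0.01224711]
```

View pics/w3.png

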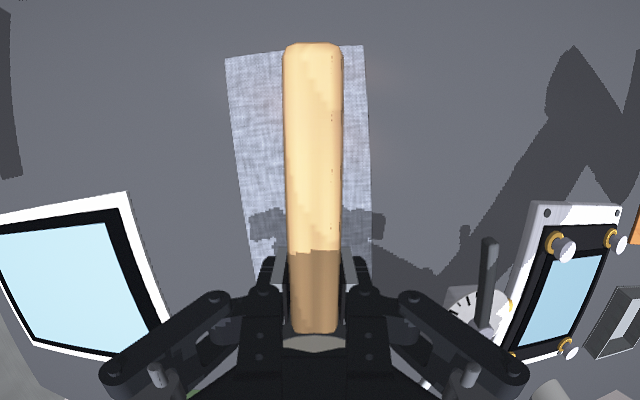

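View pics/s3.png

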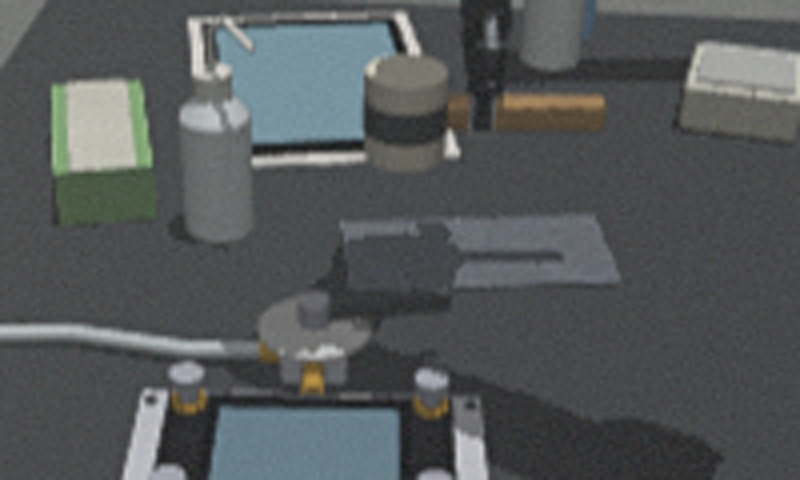

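The mallet is level in the grip, with its head at crop (405,110) and the handle horizontal. Moving over pin3.

```bash
python3 -m handwheel '[0.05,0.95,0,0,0,0,-1, 0.05,0.95,0,0,0,0,-1, 0.05,0.95,0,0,0,0,-1, 0.05,0.95,0,0,0,0,-1, 0.05,0.95,0,0,0,0,-1, 0.05,0.95,0,0,0,0,-1, 0.05,0.95,0,0,0,0,-1, 0.05,0.95,0,0,0,0,-1, 0.05,0.95,0,0,0,0,-1, 0.05,0.95,0,0,0,0,-1, 0.05,0.95,0,0,0,0,-1, 0.05,0.95,0,0,0,0,-1]'; python3 -m handwheel '[0.05,0.95,0,0,0,0,-1, 0.05,0.95,0,0,0,0,-1, 0,0,0,0,0,0,-1]'
python3 - <<'E'
from h import *
s=monitor.sense();print(s["tool_pos"],s["width"],s["force"],s["torque"])
save("side","s4.png",(230,80,430,230),4);save("wrist","w4.png")
E
```

```text
time_s: 7.58
tool_pos: [0.4108, -0.1599, 0.1274]
tool_rot: [0.0, -0.041, 0.999, 0.0]
force: [-0.3, 0.3, -3.3]
width: 0.023
time_s: 7.95
tool_pos: [0.4056, -0.1222, 0.1275]
tool_rot: [0.0, -0.042, 0.999, 0.0]
force: [-0.0, -0.5, -3.1]
width: 0.0229
[ 0.40558184 -0.12221115  0.12753812] 0.022877420266018043 [-0.02339478 -0.46088578 -3.11711136] [-0.01776585  0.19602992  0.04302774]
```

View pics/s4.png

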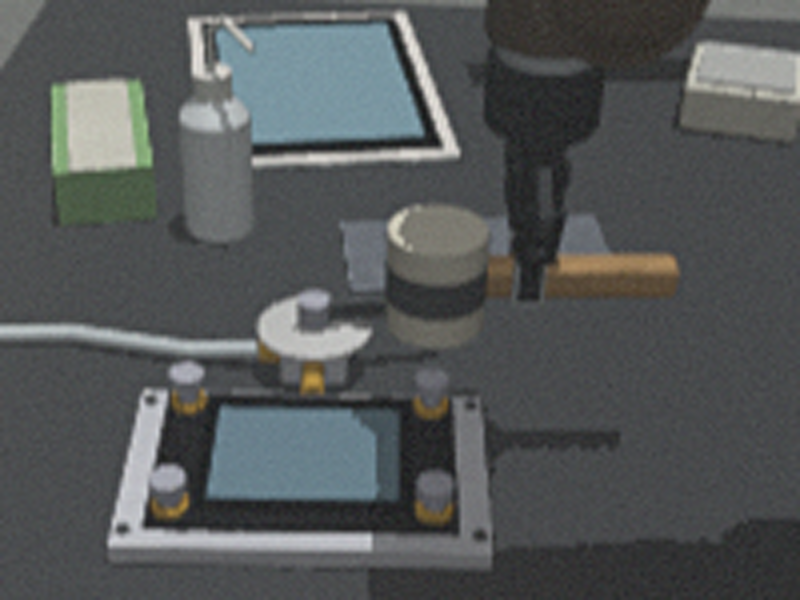

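View pics/w4.png

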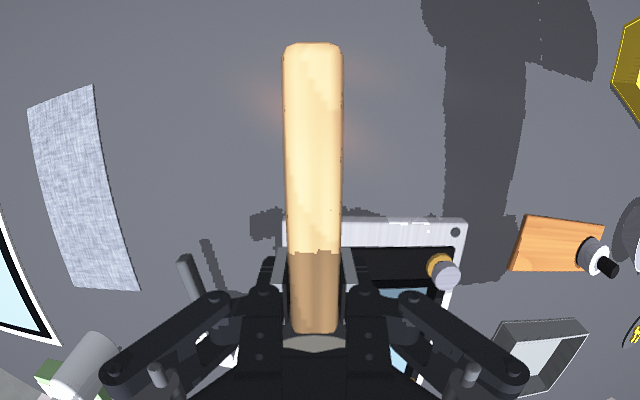

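The head is over pin3, at side crop (435,270) above the pin at (432,390). First blow, stopping about at home height.

```bash
python3 -m handwheel '[0,0,0.9,0,0,0,-1, 0,0,0,0,0,0,-1, 0,0,1,0,0,0,-1, 0,0,1,0,0,0,-1, 0,0,0,0,0,0,-1]'
python3 - <<'E'
from h import *
s=monitor.sense();print(s["tool_pos"],s["width"],s["force"],s["torque"],s["tool_rot"])
save("side","s5.png",(230,80,430,230),4)
E
```

```text
time_s: 8.68
tool_pos: [0.4065, -0.1237, 0.0695]
tool_rot: [0.0, -0.041, 0.999, -0.0]
force: [-0.2, 0.4, -3.5]
width: 0.023
[ 0.4065177  -0.12368649  0.06948248] 0.02295311163236817 [-0.16262754  0.3919042  -3.45125135] [ 0.07904631  0.15074056 -0.05538996] [ 5.76860810e-05 -4.13132962e-02  9.99146219e-01 -2.01612518e-04]
```

View pics/s5.png

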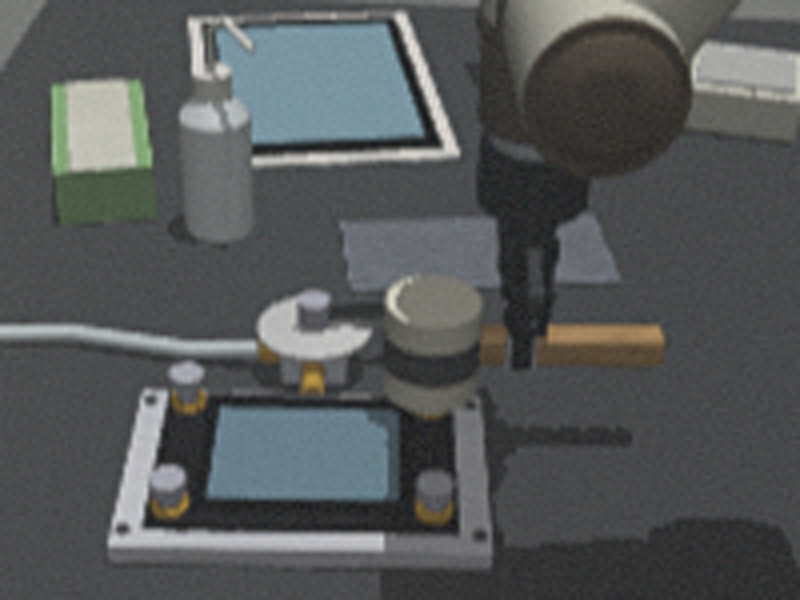

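```bash
python3 -m handwheel '[0,0,-1,0,0,0,-1, 0,0,-0.7,0,0,0,-1, 0,0,0.9,0,0,0,-1, 0,0,0.95,0,0,0,-1, 0,0,0,0,0,0,-1]'
python3 - <<'E'
from h import *
s=monitor.sense();print(s["tool_pos"],s["width"],s["force"],s["torque"],s["tool_rot"])
E
python3 -m handwheel '[0,0,-1,0,0,0,-1, 0,0,-1,0,0,0,-1, 0,0,-1,0,0,0,-1]'
python3 - <<'E'
from h import *
s=monitor.sense();print(s["tool_pos"],s["width"],s["force"],s["torque"],s["tool_rot"])
save("side","s6.png",(230,80,430,230),4);save("wrist","w6.png")
E
```

```text
time_s: 9.35
tool_pos: [0.4058, -0.1235, 0.0667]
tool_rot: [-0.0, -0.041, 0.999, -0.0]
force: [-0.4, -1.1, -3.7]
width: 0.023
[ 0.40584545 -0.12353614  0.06666047] 0.02300649674427817 [-0.39367019 -1.10231754 -3.68105361] [0.02358862 0.1713267  0.06223783] [-1.78675398e-04 -4.13251145e-02  9.99145733e-01 -8.44480955e-05]
time_s: 9.72
tool_pos: [0.406, -0.1234, 0.1278]
tool_rot: [0.0, -0.041, 0.999, 0.0]
force: [0.3, -0.1, -3.5]
width: 0.023
[ 0.40600255 -0.12340425  0.12778123] 0.02301704701248794 [ 0.34258468 -0.09669705 -3.48555626] [ 0.02673793  0.19326033 -0.00917666] [ 4.96309778e-04 -4.12283683e-02  9.99149625e-01  3.93190215e-05]
```

View pics/s6.png

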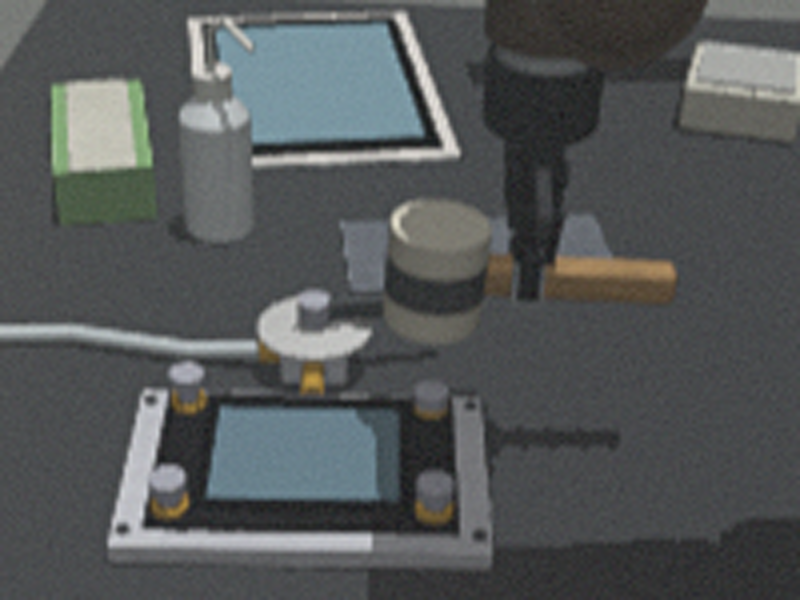

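View pics/w6.png

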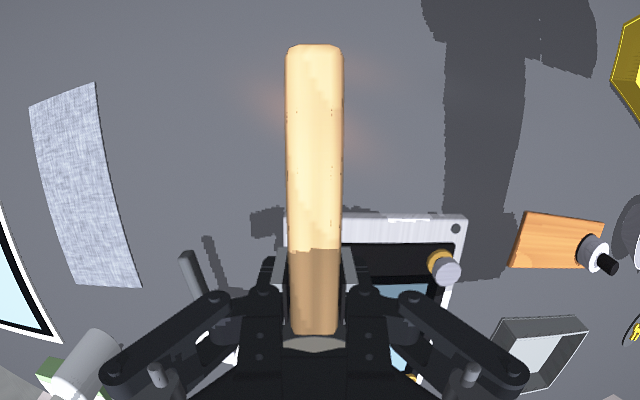

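```bash
cat >> h.py <<'E'
JC=np.array([0.5530,-0.0535]); JY=np.radians(3.44)
def J(x,y,z):
    c,s=np.cos(JY),np.sin(JY); return np.array([JC[0]+c*x-s*y,JC[1]+s*x+c*y,z])
PIN=[(.09,.06),(.09,-.06),(-.09,.06),(-.09,-.06)]
def circ(x,y,z,r): return np.array([J(x+r*np.cos(a),y+r*np.sin(a),z) for a in np.linspace(0,2*np.pi,24,endpoint=False)])
def pinpic(name,tops,cam="side",crop=(250,155,370,225),scale=6.5):
    c=calibration(cam); im=get_image(cam)[:,:,::-1].copy()
    im=im[crop[1]:crop[3],crop[0]:crop[2]]; im=cv2.resize(im,None,fx=scale,fy=scale,interpolation=cv2.INTER_CUBIC)
    for i,t in enumerate(tops):
        if t is None: continue
        for z,col in ((t,(0,0,255)),(t-.012,(0,255,0))):
            for u,v in proj(cam,circ(*PIN[i],z,.013),c): cv2.circle(im,(int((u-crop[0]+.5)*scale),int((v-crop[1]+.5)*scale)),1,col,-1)
    cv2.imwrite("pics/"+name,im)
E
python3 - <<'E'
from h import *
pinpic("p1.png",[.06,.06,.06,.044])
E
```

```text
(no output)
```

View pics/p1.png

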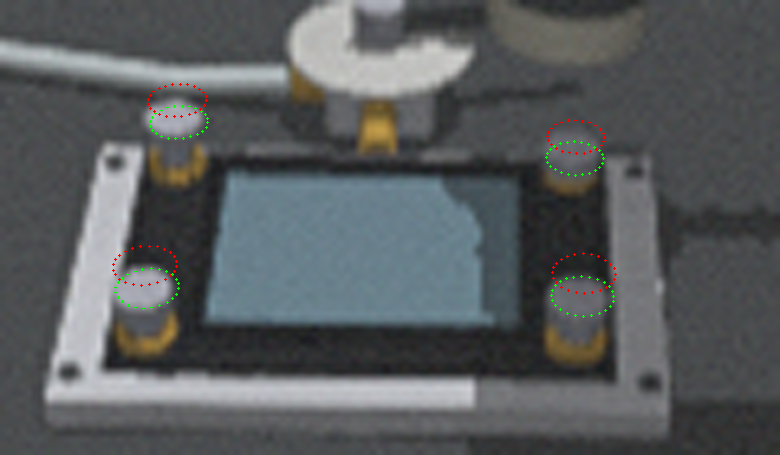

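```bash
python3 - <<'E'
from h import *
cam="side";crop=(250,155,370,225);s=6.5
im=get_image(cam)[:,:,::-1][155:225,250:370]; im=cv2.resize(im,None,fx=s,fy=s,interpolation=cv2.INTER_CUBIC)
def pts(P,col):
    for u,v in proj(cam,np.array(P)): cv2.circle(im,(int((u-250+.5)*s),int((v-155+.5)*s)),2,col,-1)
pts([J(a*.13,b*.09,.018) for a in(-1,1) for b in (-1,1)],(0,0,255))
pts([J(a*.075,b*.064,.0295) for a in(-1,1) for b in (-1,1)],(0,255,255))
pts([J(a*.107,b*.076,.026) for a in(-1,1) for b in (-1,1)],(255,0,255))
cv2.imwrite("pics/p2.png",im)
E
```

```text
(no output)
```

View pics/p2.png

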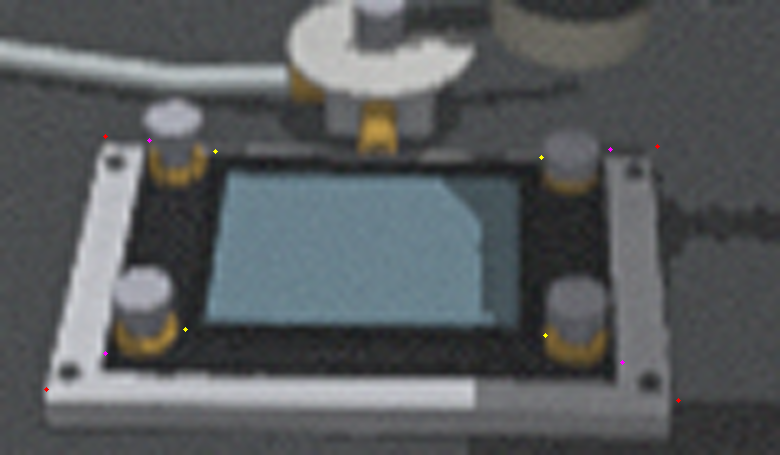

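Pin3 is home once the 7 px calibration bias is allowed for: its top matches the 44 mm prediction. The mallet has slipped about 2.5° in the grip, so I'll level it and move over pin2.

```bash
python3 -m handwheel '[-0.03,1,0,0,0.37,0,-1, -0.03,1,0,0,0,0,-1, -0.03,1,0,0,0,0,-1, -0.03,1,0,0,0,0,-1, -0.03,1,0,0,0,0,-1, -0.03,1,0,0,0,0,-1, 0,0,0,0,0,0,-1]'
python3 - <<'E'
from h import *
s=monitor.sense();print(s["tool_pos"],s["width"],s["force"],s["torque"],s["tool_rot"])
save("side","s7.png",(230,80,430,230),4)
E
```

```text
time_s: 10.8
tool_pos: [0.3991, -0.0029, 0.1255]
tool_rot: [-0.023, -0.042, 0.999, -0.001]
force: [0.3, 0.2, -3.5]
width: 0.0229
[ 0.3990535  -0.00285205  0.12545312] 0.022924609519966204 [ 0.31608839  0.20372419 -3.45527139] [-0.0287106   0.10068486 -0.02740422] [-0.02298876 -0.04226886  0.99884118 -0.00107994]
```

View pics/s7.png

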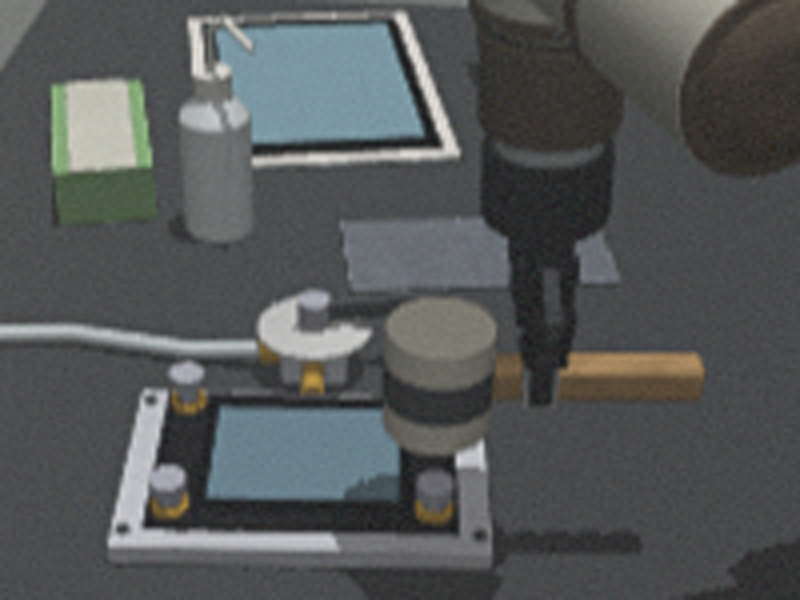

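```bash
python3 -m handwheel '[0,0,0.8,0,0,0,-1, 0,0,0,0,0,0,-1, 0,0,1,0,0,0,-1, 0,0,1,0,0,0,-1, 0,0,0.18,0,0,0,-1, 0,0,0,0,0,0,-1]'
python3 - <<'E'
from h import *
s=monitor.sense();print(s["tool_pos"],s["width"],s["force"],s["torque"],s["tool_rot"])
E
python3 -m handwheel '[0,0,-1,0,0,0,-1, 0,0,-1,0,0,0,-1, 0,0,-1,0,0,0,-1, 0,0,0,0,0,0,-1]'
python3 - <<'E'
from h import *
s=monitor.sense();print(s["tool_pos"],s["width"],s["force"],s["torque"],s["tool_rot"])
save("side","s8.png",(230,80,430,230),4)
E
```

```text
time_s: 11.6
tool_pos: [0.398, -0.0039, 0.0681]
tool_rot: [-0.021, -0.042, 0.999, -0.001]
force: [-0.9, -0.2, 2.6]
width: 0.023
[ 0.39796238 -0.00387406  0.06805634] 0.023037208148450075 [-0.92620796 -0.15315371  2.5884485 ] [-0.18549382  0.26538236 -0.02987366] [-0.02131892 -0.04154031  0.99890884 -0.0010171 ]
time_s: 12.1
tool_pos: [0.4007, -0.0033, 0.1281]
tool_rot: [-0.02, -0.041, 0.999, -0.0]
force: [0.8, -0.1, -3.3]
width: 0.023
[ 0.40073768 -0.0033379   0.12812328] 0.023024133564693638 [ 0.81183107 -0.13502426 -3.34745249] [-0.03406747  0.09951491 -0.05833167] [-2.01309542e-02 -4.12338860e-02  9.98946657e-01 -2.95924101e-04]
```

View pics/s8.png

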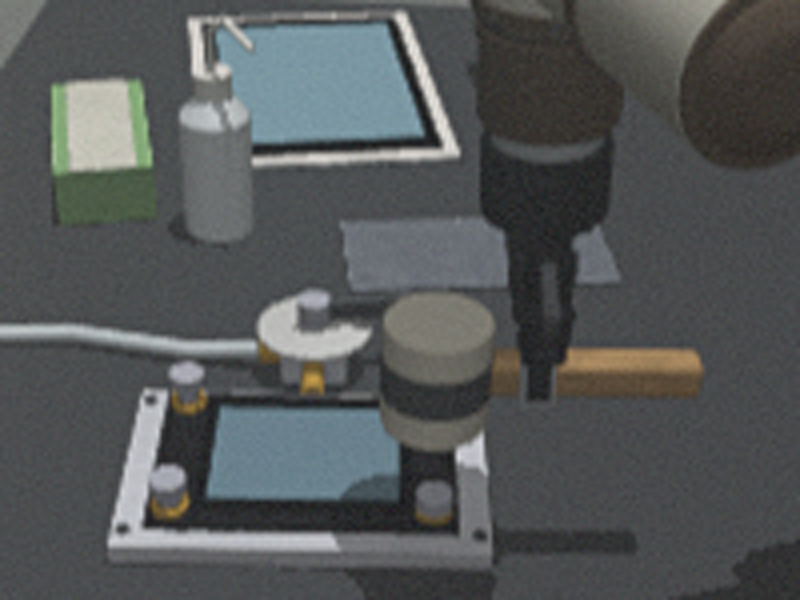

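```bash
python3 - <<'E'
from h import *
JC[:]=JC; pinpic("p3.png",[None,None,.044,.044])
E
```

```text
(no output)
```

View pics/p3.png

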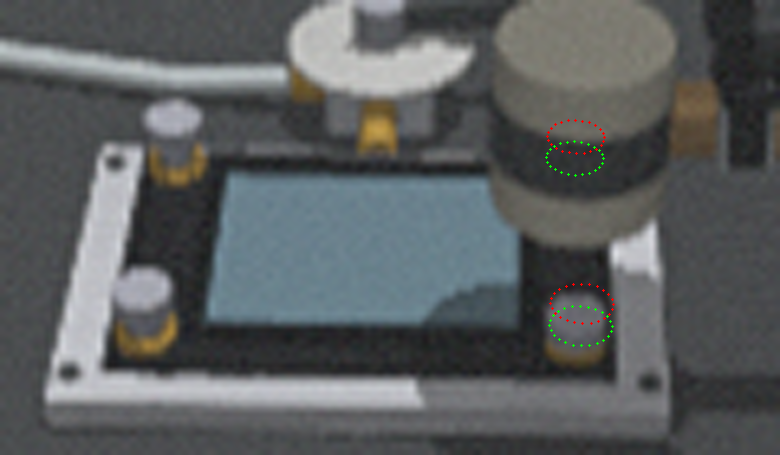

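Pins 2 and 3 are home. Next is pin0.

```bash
cat >> h.py <<'E'
def to(t):
    s=monitor.sense(); M=q2R(s["tool_rot"]); d=M.T@(np.array(t)-s["tool_pos"])/.02
    print("rows units",d.round(2),"pos",s["tool_pos"].round(4),"yaw x",np.degrees(np.arctan2(M[1,0],M[0,0])).round(2),"z",M[:,2].round(3))
    return d
E
python3 -c "
from h import *
to([.5792,.007,.128])"
```

```text
rows units [-9.01 -0.2  -0.49] pos [ 0.399  -0.0037  0.1263] yaw x -175.3 z [-0.045 -0.003 -0.999]
```

```bash
python3 -m handwheel '[-1,-0.02,-0.05,0,0,0,-1, -1,-0.02,-0.05,0,0,0,-1, -1,-0.02,-0.05,0,0,0,-1, -1,-0.02,-0.05,0,0,0,-1, -1,-0.02,-0.05,0,0,0,-1, -1,-0.02,-0.05,0,0,0,-1, -1,-0.02,-0.05,0,0,0,-1, -1,-0.02,-0.05,0,0,0,-1, -1,-0.02,-0.05,0,0,0,-1, 0,0,0,0,0,0,-1]'
python3 - <<'E'
from h import *
s=monitor.sense();print(s["tool_pos"],s["width"],s["force"],s["torque"],s["tool_rot"])
save("side","s9.png",(230,80,430,230),4)
E
```

```text
time_s: 13.45
tool_pos: [0.5796, 0.0077, 0.1255]
tool_rot: [-0.024, -0.041, 0.999, -0.001]
force: [-0.7, 0.2, -3.4]
width: 0.0227
[0.57961795 0.00772961 0.12552034] 0.022667937494944945 [-0.68781974  0.16648093 -3.38563698] [-0.04158643  0.08386878  0.01583517] [-0.02369321 -0.04110078  0.99887333 -0.00119394]
```

View pics/s9.png

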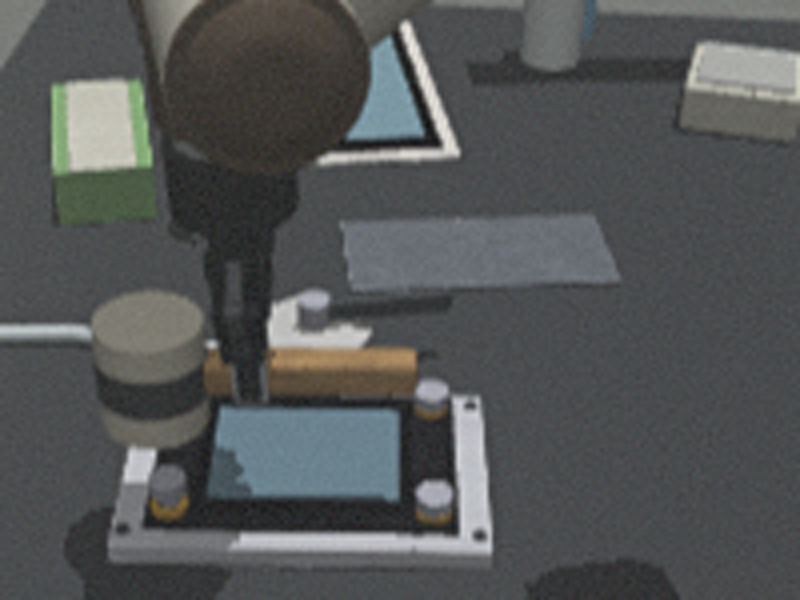

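```bash
python3 -m handwheel '[0,0,0.8,0,0,0,-1, 0,0,0,0,0,0,-1, 0,0,1,0,0,0,-1, 0,0,1,0,0,0,-1, 0,0,0.18,0,0,0,-1, 0,0,0,0,0,0,-1]'
python3 - <<'E'
from h import *
s=monitor.sense();print(s["tool_pos"],s["width"],s["force"],s["torque"],s["tool_rot"])
E
python3 -m handwheel '[0,0,-1,0,0,0,-1, 0,0,-1,0,0,0,-1, 0,0,-1,0,0,0,-1, 0,0,0,0,0,0,-1]'
python3 - <<'E'
from h import *
save("side","s10.png",(230,80,430,230),4)
to([.6465-.0598,-.1077-.005,.128])
E
```

```text
time_s: 14.25
tool_pos: [0.5771, 0.0078, 0.069]
tool_rot: [-0.022, -0.042, 0.999, -0.001]
force: [-0.6, 0.2, -0.6]
width: 0.0229
[0.57706944 0.00775464 0.06896928] 0.02285245113004824 [-0.58484898  0.24742547 -0.55936455] [-0.01535292  0.1576325  -0.00274553] [-2.16358112e-02 -4.15899678e-02  9.98900067e-01 -9.06330490e-04]
time_s: 14.75
tool_pos: [0.5804, 0.0081, 0.1295]
tool_rot: [-0.02, -0.041, 0.999, -0.0]
force: [0.5, 0.4, -3.5]
width: 0.0234
rows units [ 0.13 -6.04  0.01] pos [0.5793 0.0079 0.1281] yaw x -175.28 z [-0.044 -0.003 -0.999]
```

View pics/s10.png

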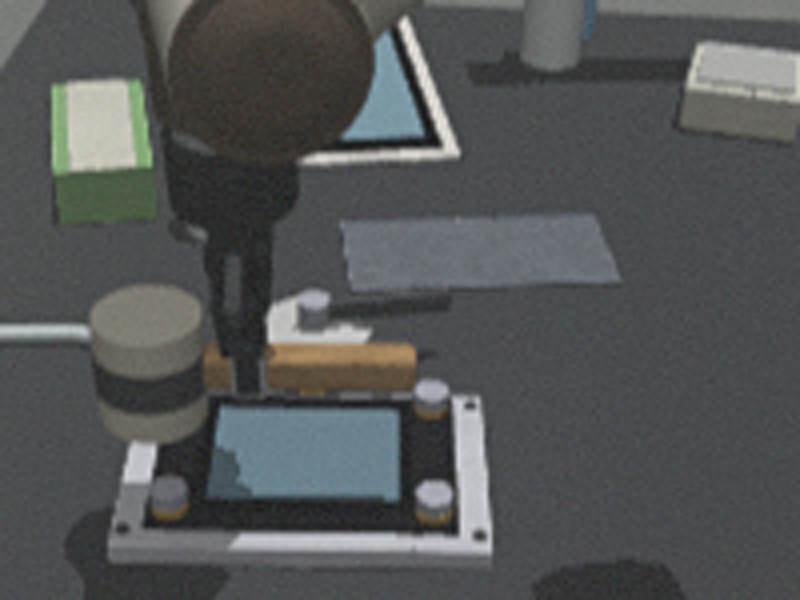

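Pin0 is down. On to pin1.

```bash
python3 -m handwheel '[0.02,-1,0,0,0,0,-1, 0.02,-1,0,0,0,0,-1, 0.02,-1,0,0,0,0,-1, 0.02,-1,0,0,0,0,-1, 0.02,-1,0,0,0,0,-1, 0.02,-1,0,0,0,0,-1, 0,0,0,0,0,0,-1]'
python3 - <<'E'
from h import *
s=monitor.sense();print(s["tool_pos"],s["width"],s["force"])
save("side","s11.png",(230,80,430,230),4)
E
```

```text
time_s: 15.68
tool_pos: [0.5869, -0.1137, 0.1279]
tool_rot: [-0.022, -0.04, 0.999, -0.001]
force: [0.2, 0.4, -3.7]
width: 0.0229
[ 0.58694029 -0.11372072  0.12793745] 0.022852449439263175 [ 0.21711558  0.43797196 -3.65736639]
```

View pics/s11.png

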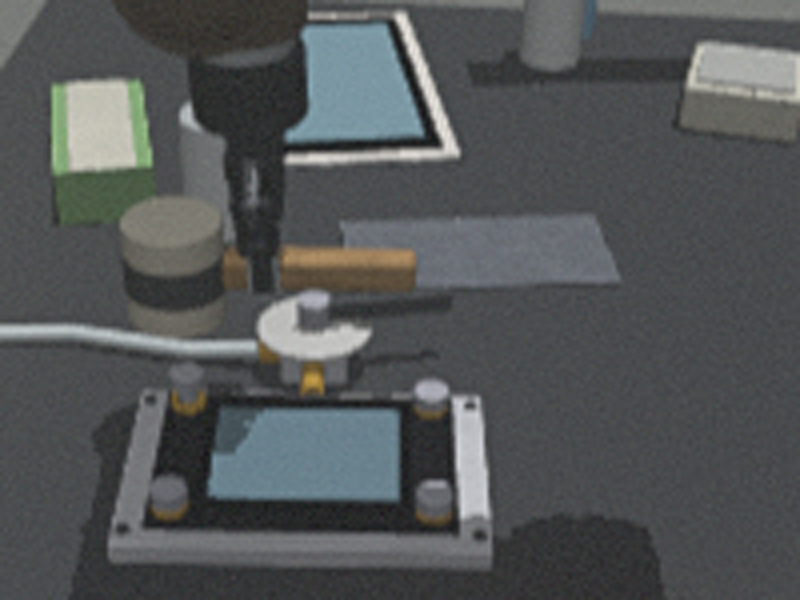

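```bash
python3 -m handwheel '[0,0,0.9,0,0,0,-1, 0,0,0,0,0,0,-1, 0,0,1,0,0,0,-1, 0,0,1,0,0,0,-1, 0,0,0.22,0,0,0,-1, 0,0,0,0,0,0,-1]'
python3 - <<'E'
from h import *
s=monitor.sense();print(s["tool_pos"],s["width"],s["force"],s["torque"],s["tool_rot"])
E
python3 -m handwheel '[0,0,-1,0,0,0,-1, 0,0,-1,0,0,0,-1, 0,0,-1,0,0,0,-1, 0,-1,0,0,0,0,-1, 0,-1,0,0,0,0,-1, 0,-1,0,0,0,0,-1, 0,0,0,0,0,0,-1]'
python3 - <<'E'
from h import *
save("side","s12.png",(230,80,430,230),4)
pinpic("p4.png",[.044]*4)
to([.442,-.387,.128])
E
```

```text
time_s: 16.48
tool_pos: [0.5858, -0.1118, 0.068]
tool_rot: [-0.02, -0.042, 0.999, -0.001]
force: [-2.6, 1.1, 2.8]
width: 0.0234
[ 0.58582786 -0.11176414  0.06802317] 0.02336204416656476 [-2.62005877  1.10917024  2.80992703] [0.29752325 0.07691163 0.00785064] [-0.02036268 -0.04216935  0.99890227 -0.00117011]
time_s: 17.35
tool_pos: [0.5913, -0.174, 0.1246]
tool_rot: [-0.023, -0.04, 0.999, -0.001]
force: [0.1, -0.0, -3.5]
width: 0.0226
rows units [  8.32 -10.08   0.22] pos [ 0.5914 -0.1725  0.1249] yaw x -175.33 z [-0.046 -0.003 -0.999]
```

View pics/s12.png

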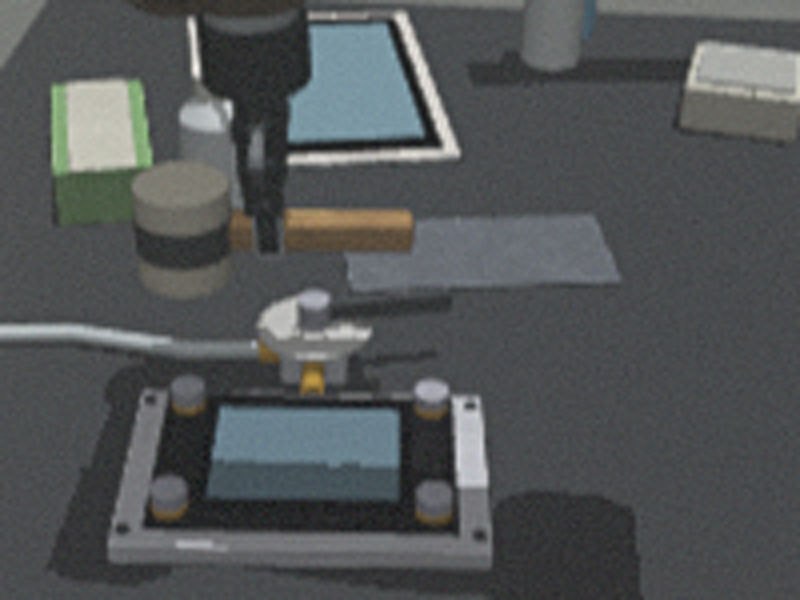

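View pics/p4.png

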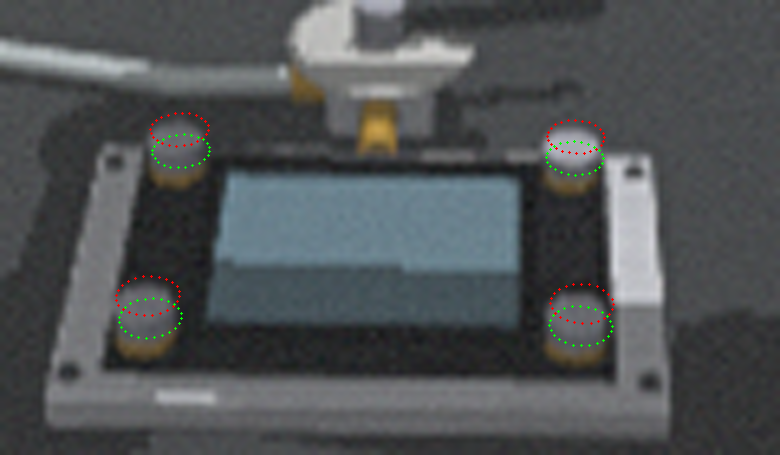

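All four pins match the 44 mm home prediction with the same bias. The mallet goes back to its mat.

```bash
python3 -m handwheel '[0.83,-1,0.02,0,0,0,-1, 0.83,-1,0.02,0,0,0,-1, 0.83,-1,0.02,0,0,0,-1, 0.83,-1,0.02,0,0,0,-1, 0.83,-1,0.02,0,0,0,-1, 0.83,-1,0.02,0,0,0,-1, 0.83,-1,0.02,0,0,0,-1, 0.83,-1,0.02,0,0,0,-1, 0.83,-1,0.02,0,0,0,-1, 0.83,-1,0.02,0,0,0,-1, 0,0,0,0,0,0,-1]'
python3 - <<'E'
from h import *
save("side","s13.png",(230,80,430,230),4)
to([.442,-.387,.031])
E
```

```text
time_s: 18.82
tool_pos: [0.4407, -0.3864, 0.1292]
tool_rot: [-0.022, -0.04, 0.999, -0.001]
force: [-0.1, -0.1, -3.6]
width: 0.0228
rows units [-0.24 -0.07  4.9 ] pos [ 0.4415 -0.3857  0.1292] yaw x -175.38 z [-0.044 -0.004 -0.999]
```

View pics/s13.png

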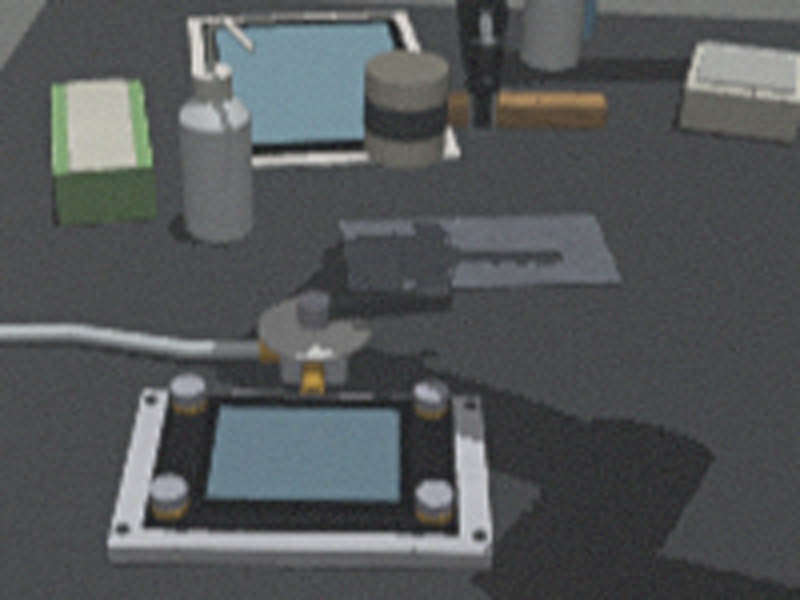

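```bash
python3 -m handwheel '[-0.05,0,1,0,0,0,-1, -0.05,0,1,0,0,0,-1, -0.05,0,1,0,0,0,-1, -0.05,0,1,0,0,0,-1, 0,0,0.5,0,0,0,-1, 0,0,0.3,0,0,0,-1, 0,0,0.15,0,0,0,-1, 0,0,0,0,0,0,-1]'
```

```text
time_s: 19.88
tool_pos: [0.4428, -0.3849, 0.0303]
tool_rot: [-0.022, -0.041, 0.999, -0.001]
force: [0.3, 0.1, -4.2]
width: 0.0232
```

```bash
python3 -m handwheel '[0,0,0.06,0,0,0,-1, 0,0,0.06,0,0,0,-1, 0,0,0,0,0,0,-1]'; python3 -m handwheel '[0,0,0.04,0,0,0,-1, 0,0,0,0,0,0,-1]'
```

```text
time_s: 20.25
tool_pos: [0.4425, -0.3848, 0.0276]
tool_rot: [-0.022, -0.041, 0.999, -0.001]
force: [-0.6, -0.3, -4.6]
width: 0.023
time_s: 20.5
tool_pos: [0.4424, -0.3849, 0.0275]
tool_rot: [-0.022, -0.041, 0.999, -0.001]
force: [-1.1, 1.3, 2.7]
width: 0.0231
```

In contact with the mat. I'll release, retreat and look.

```bash
python3 -m handwheel '[0,0,0,0,0,0,1, 0,0,0,0,0,0,1, 0,0,0,0,0,0,1, 0,0,-1,0,0,0,1, 0,0,-1,0,0,0,1, 0,0,-1,0,-0.37,0,1, 0,0,-1,0,0,0,1, 0,0,-1,0,0,0,1, 0,0,0,0,0,0,1]'
python3 - <<'E'
from h import *
save("wrist","w14.png");save("side","s14.png",(230,80,430,230),4)
V=J(0,-.15,.053); print(V)
s=to(V)
E
```

```text
time_s: 21.62
tool_pos: [0.4458, -0.3852, 0.1288]
tool_rot: [0.002, -0.041, 0.999, -0.001]
force: [0.4, 0.6, 0.3]
width: 0.0853
[ 0.56200049 -0.20322973  0.053     ]
rows units [-6.59  8.54  3.68] pos [ 0.4446 -0.3844  0.1264] yaw x -175.29 z [ 0.001  0.001 -1.   ]
```

View pics/w14.png

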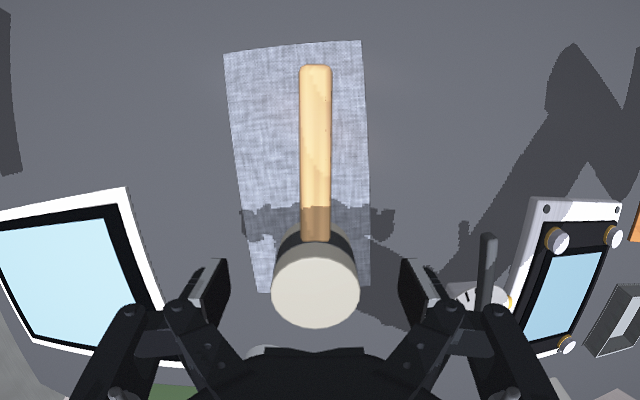

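View pics/s14.png

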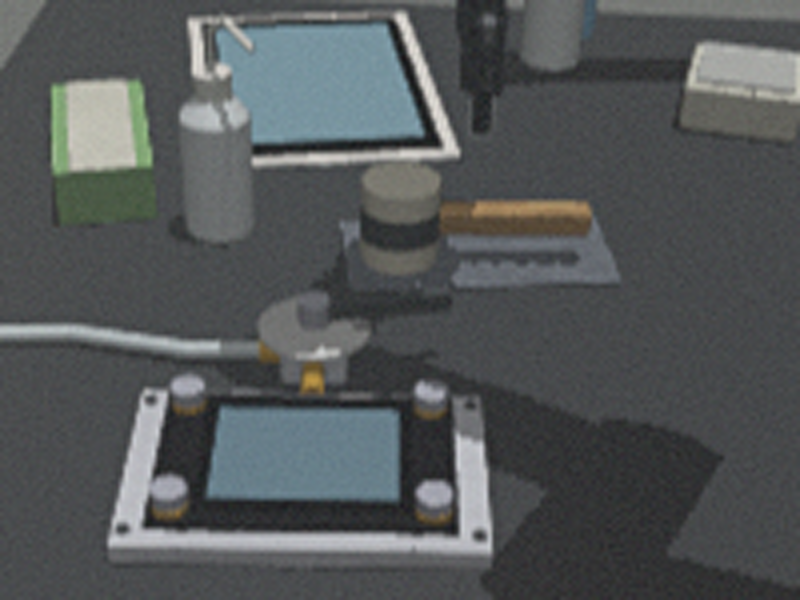

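The mallet stands upright on its mat. Next I'll turn to align with the lever and move over it.

```bash
python3 -m handwheel '[0,0,0,0,0,-0.68,1, 0,0,0,0,0,-0.68,1, 0,0,0,0,0,0,1]'; python3 -c "
from h import *
to([.4795,-.2238,.11]); print(monitor.sense()['joint_pos'].round(3))"
```

```text
time_s: 22.1
tool_pos: [0.4444, -0.3842, 0.1255]
tool_rot: [-0.001, -0.122, 0.993, 0.001]
force: [-0.2, 0.2, 0.4]
width: 0.0855
rows units [-3.65  7.36  0.78] pos [ 0.4444 -0.3842  0.1255] yaw x -165.98 z [-0.002  0.001 -1.   ]
[-0.438  0.418 -0.228 -0.001 -0.928 -0.888]
```

```bash
python3 -m handwheel '[-0.46,0.92,0.1,0,0,0,1, -0.46,0.92,0.1,0,0,0,1, -0.46,0.92,0.1,0,0,0,1, -0.46,0.92,0.1,0,0,0,1, -0.46,0.92,0.1,0,0,0,1, -0.46,0.92,0.1,0,0,0,1, -0.46,0.92,0.1,0,0,0,1, -0.46,0.92,0.1,0,0,0,1, 0,0,0,0,0,0,1]'; python3 -c "
from h import *
save('wrist','w15.png'); to([.4795,-.2238,.036])"
```

```text
time_s: 23.22
tool_pos: [0.4807, -0.2218, 0.1106]
tool_rot: [-0.0, -0.124, 0.992, 0.0]
force: [0.3, -1.2, -0.2]
width: 0.0851
rows units [ 0.07 -0.05  3.74] pos [ 0.4807 -0.2226  0.1107] yaw x -165.79 z [-0.  0. -1.]
```

View pics/w15.png

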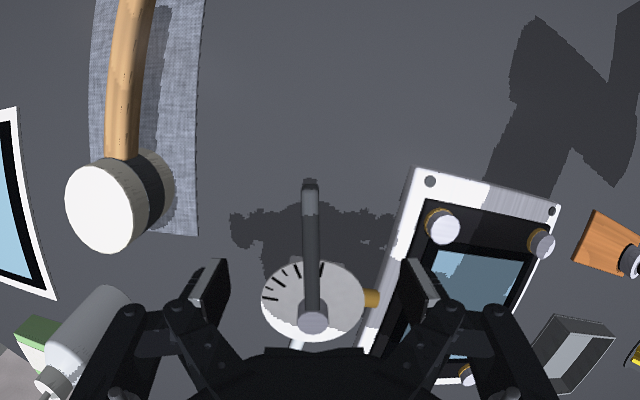

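The lever is centred at column 311 and the pins look seated. I'll part-close, descend and grip.

```bash
python3 -m handwheel '[0.03,0,0.75,0,0,0,0.2, 0.03,0,0.75,0,0,0,0.2, 0,0,0.75,0,0,0,0.2, 0,0,0.75,0,0,0,0.2, 0,0,0.74,0,0,0,0.2, 0,0,0,0,0,0,-1, 0,0,0,0,0,0,-1, 0,0,0,0,0,0,-1, 0,0,0,0,0,0,-1]'; python3 -c "
from h import *
save('wrist','w16.png'); to([.524,-.2793,.036])"
```

```text
time_s: 24.4
tool_pos: [0.4798, -0.224, 0.0364]
tool_rot: [0.001, -0.123, 0.992, -0.0]
force: [-0.3, 2.0, -0.2]
width: 0.011
rows units [-1.47 -3.22  0.02] pos [ 0.4798 -0.224   0.0364] yaw x -165.86 z [ 0.001 -0.    -1.   ]
```

View pics/w16.png

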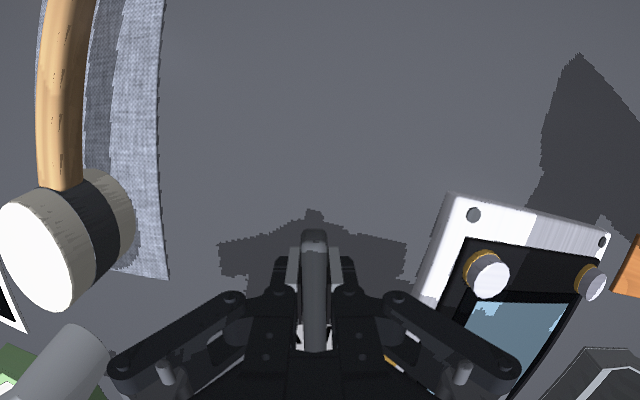

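```bash
python3 -m handwheel '[-0.016,-0.366,0,0,0,-0.72,-1, -0.016,-0.366,0,0,0,-0.72,-1, -0.016,-0.366,0,0,0,-0.72,-1, -0.016,-0.366,0,0,0,-0.72,-1, -0.016,-0.366,0,0,0,-0.72,-1, -0.016,-0.366,0,0,0,-0.72,-1, -0.016,-0.366,0,0,0,-0.72,-1, -0.016,-0.366,0,0,0,-0.72,-1, -0.016,-0.366,0,0,0,-0.72,-1, -0.016,-0.366,0,0,0,-0.72,-1, 0,0,0,0,0,0,-1, 0,0,0,0,0,0,-1]'; python3 -c "
from h import *
save('wrist','w17.png');save('top','t17.png',(290,100,530,280),3.3); to([.524,-.2793,.036]); print(monitor.sense()['force'])"
```

```text
time_s: 25.95
tool_pos: [0.5251, -0.2793, 0.0364]
tool_rot: [0.001, -0.526, 0.85, -0.001]
force: [3.9, 3.7, 0.2]
width: 0.011
rows units [0.02 0.05 0.02] pos [ 0.525  -0.2794  0.0364] yaw x -116.45 z [ 0.003 -0.    -1.   ]
[3.87177672 3.53693476 0.82151392]
```

View pics/w17.png

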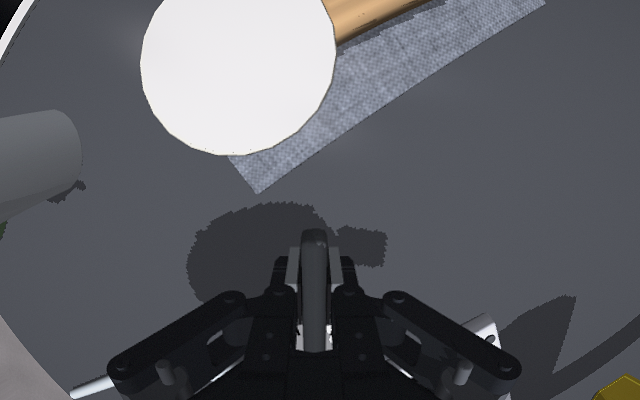

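The lever is held at about 60.1° by tool yaw. I'll release, rise and check against the dial.

```bash
python3 -m handwheel '[0,0,0,0,0,0,0.2, 0,0,0,0,0,0,0.2, 0,0,-1,0,0,0,0.2, 0,0,-1,0,0,0,0.2, 0,0,-1,0,0,0,0.2, 0,0,-1,0,0,0,1, 0,0,0,0,0,0,1]'; python3 -c "
from h import *
save('wrist','w18.png');save('side','s18.png',(230,80,430,230),4)"
```

```text
time_s: 26.92
tool_pos: [0.5244, -0.2801, 0.1173]
tool_rot: [0.001, -0.527, 0.85, -0.001]
force: [0.2, -0.4, 0.7]
width: 0.0844
```

View pics/w18.png

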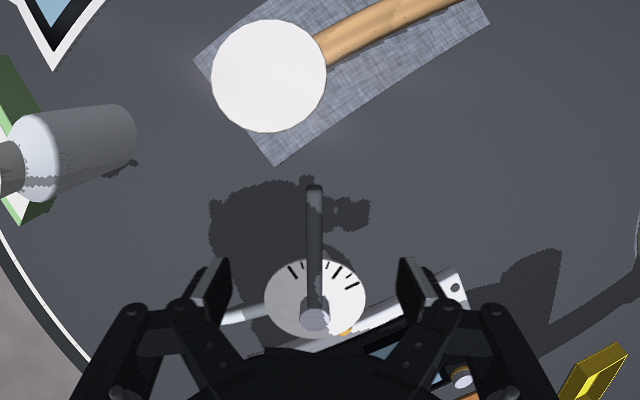

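View pics/s18.png

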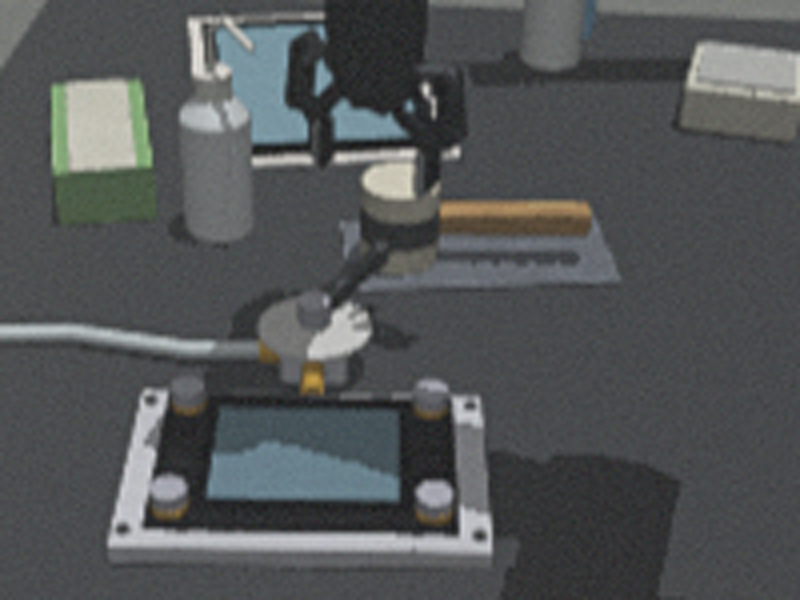

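The dial confirms it: the lever covers the 60° tick, with long 90 and short 75 on one side and 45, 30 on the other. Next, the weight.

```bash
python3 -c "
from h import *
to([.4504,.244,.14])
print(tri([('top',[229.2,210.9]),('side',[338,268])]))"
```

```text
rows units [-21.81  14.91  -1.22] pos [ 0.5232 -0.2794  0.1152] yaw x -116.44 z [-0.001  0.001 -1.   ]
[0.4525486  0.24140436 0.05260271]
```

```bash
python3 -m handwheel '[-0.99,0.68,-0.1,0,0,0,1, -0.99,0.68,-0.1,0,0,0,1, -0.99,0.68,-0.1,0,0,0,1, -0.99,0.68,-0.1,0,0,0,1, -0.99,0.68,-0.1,0,0,0,1, -0.99,0.68,-0.1,0,0,0,1, -0.99,0.68,-0.1,0,0,0,1, -0.99,0.68,-0.1,0,0,0,1, -0.99,0.68,-0.1,0,0,0,1, -0.99,0.68,-0.1,0,0,0,1, -0.99,0.68,-0.1,0,0,0,1, -0.99,0.68,-0.1,0,0,0,1]'; python3 -m handwheel '[-0.99,0.68,0,0,0,0,1, -0.99,0.68,0,0,0,0,1, -0.99,0.68,0,0,0,0,1, -0.99,0.68,0,0,0,0,1, -0.99,0.68,0,0,0,0,1, -0.99,0.68,0,0,0,0,1, -0.99,0.68,0,0,0,0,1, -0.99,0.68,0,0,0,0,1, -0.99,0.68,0,0,0,0,1, -0.99,0.68,0,0,0,0,1, 0,0,0,0,0,0,1]'
python3 -c "
from h import *
save('wrist','w19.png',pts=[[.4504,.244,.07],[.4504,.244,.038]]);save('side','s19.png',(230,180,430,330),4); to([.4504,.244,.043])"
```

```text
time_s: 28.52
tool_pos: [0.4825, 0.0063, 0.1387]
tool_rot: [-0.001, -0.527, 0.85, 0.0]
force: [0.2, -0.6, 0.2]
width: 0.0858
time_s: 29.9
tool_pos: [0.4491, 0.2443, 0.1386]
tool_rot: [-0.001, -0.528, 0.849, -0.0]
force: [0.5, -0.3, 0.4]
width: 0.0852
rows units [-0.09 -0.04  4.79] pos [0.4491 0.243  0.1389] yaw x -116.4 z [-0.002 -0.002 -1.   ]
```

View pics/w19.png

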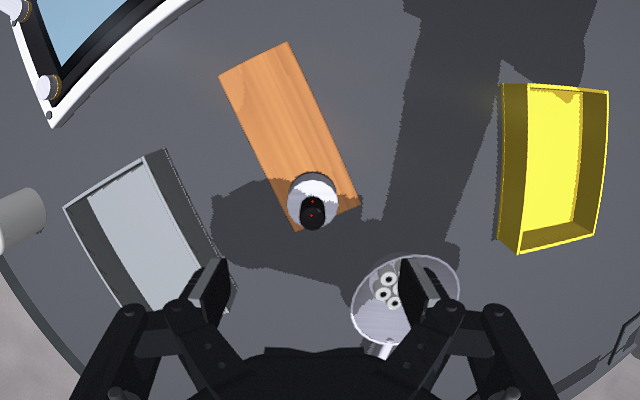

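View pics/s19.png

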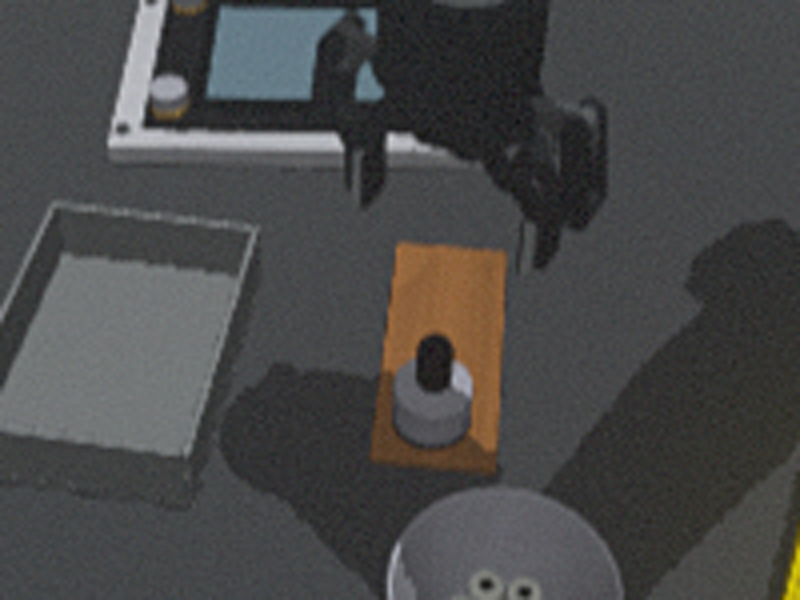

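The red dots fall on the knob at (312,205), so the position is right. I'll descend and grip the knob.

```bash
python3 -m handwheel '[-0.02,0,1,0,0,0,0.3, -0.02,0,1,0,0,0,0.3, -0.02,0,1,0,0,0,0.3, -0.02,0,1,0,0,0,0.3, 0,0,0.5,0,0,0,0.3, 0,0,0.25,0,0,0,0.3, 0,0,0,0,0,0,-1, 0,0,0,0,0,0,-1, 0,0,0,0,0,0,-1, 0,0,0,0,0,0,-1]'; python3 -c "
from h import *
save('wrist','w20.png');save('side','s20.png',(230,180,430,330),4); to([.4504,.244,.043])"
```

```text
time_s: 31.25
tool_pos: [0.451, 0.2454, 0.0457]
tool_rot: [0.001, -0.527, 0.85, 0.0]
force: [1.7, -1.2, 3.8]
width: 0.0179
rows units [ 0.08 -0.01  0.14] pos [0.451  0.2454 0.0457] yaw x -116.38 z [ 0.001  0.001 -1.   ]
```

View pics/s20.png

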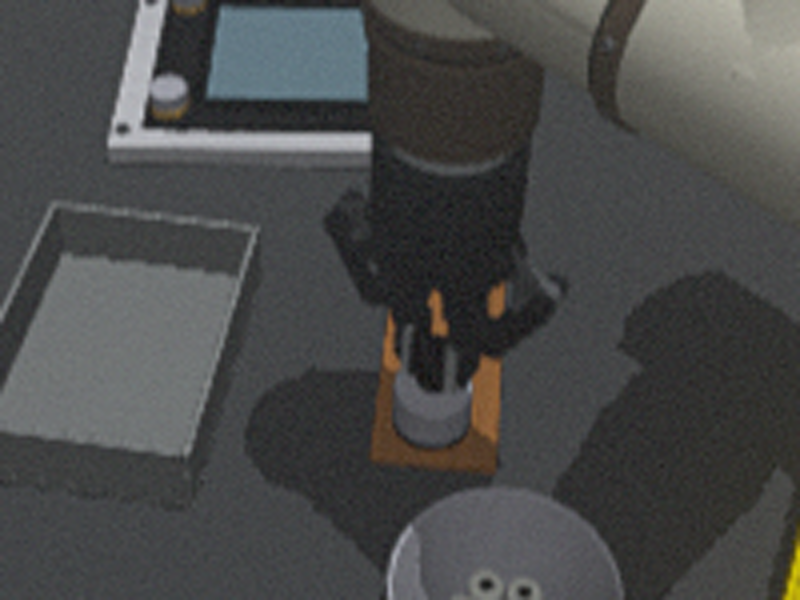

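```bash
python3 -m handwheel '[0,0,-0.5,0,0,0,-1, 0,0,-1,0,0,0,-1, 0,0,-1,0,0,0,-1, 0,0,-1,0,0,0,-1, 0,0,-1,0,0,0,-1, 0,0,0,0,0,0,-1]'; python3 -c "
from h import *
save('side','s21.png',(230,140,430,290),4); to([.553,-.0535,.136]);s=monitor.sense();print(s['force'],s['width'])"
```

```text
time_s: 32.1
tool_pos: [0.4505, 0.2457, 0.1358]
tool_rot: [0.001, -0.527, 0.85, 0.001]
force: [0.8, 0.0, -4.0]
width: 0.0179
rows units [ 11.07 -11.26  -0.08] pos [0.4499 0.2451 0.1346] yaw x -116.43 z [-0.001  0.001 -1.   ]
[-0.3882085  -0.24995062 -3.55545482] 0.01803413859332605
```

View pics/s21.png

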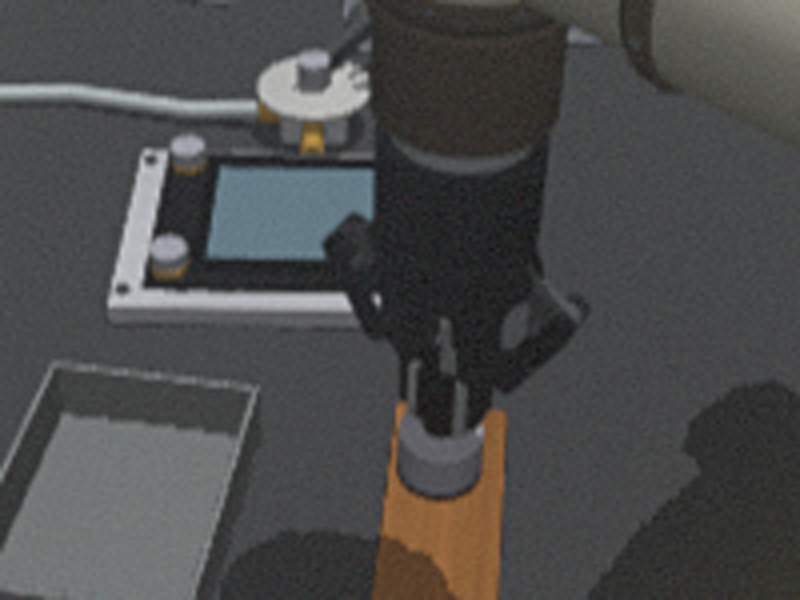

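```bash
python3 -m handwheel '[0.92,-0.94,0,0,0,0,-1, 0.92,-0.94,0,0,0,0,-1, 0.92,-0.94,0,0,0,0,-1, 0.92,-0.94,0,0,0,0,-1, 0.92,-0.94,0,0,0,0,-1, 0.92,-0.94,0,0,0,0,-1, 0.92,-0.94,0,0,0,0,-1, 0.92,-0.94,0,0,0,0,-1, 0.92,-0.94,0,0,0,0,-1, 0.92,-0.94,0,0,0,0,-1, 0.92,-0.94,0,0,0,0,-1, 0.92,-0.94,0,0,0,0,-1]'; python3 -m handwheel '[0,0,0,0,0,0,-1, 0,0,0,0,0,0,-1]'; python3 -c "
from h import *
to([.553,-.0535,.0687]);s=monitor.sense();print(s['force'],s['width'])"
```

```text
time_s: 33.65
tool_pos: [0.5532, -0.0537, 0.1329]
tool_rot: [-0.002, -0.527, 0.85, 0.001]
force: [0.4, -0.4, -3.4]
width: 0.018
time_s: 33.9
tool_pos: [0.5533, -0.0528, 0.1336]
tool_rot: [-0.001, -0.527, 0.85, 0.001]
force: [0.2, 0.1, -3.2]
width: 0.0179
rows units [ 0.03 -0.01  3.24] pos [ 0.5533 -0.0528  0.1336] yaw x -116.43 z [-0.003  0.    -1.   ]
[ 0.22181883  0.06543979 -3.23332298] 0.017898659550588603
```

```bash
python3 -m handwheel '[0,0,0.8,0,0,0,-1, 0,0,0.8,0,0,0,-1, 0,0,0.8,0,0,0,-1, 0,0,0.4,0,0,0,-1, 0,0,0.2,0,0,0,-1, 0,0,0.1,0,0,0,-1, 0,0,0.1,0,0,0,-1, 0,0,0.1,0,0,0,-1, 0,0,0,0,0,0,-1, 0,0,0,0,0,0,-1]'; python3 -c "
from h import *
save('side','s22.png',(230,140,430,290),4);to([.553,-.0535,.0672])"
```

```text
time_s: 35.15
tool_pos: [0.5544, -0.053, 0.0691]
tool_rot: [0.0, -0.527, 0.85, -0.0]
force: [0.1, 0.3, -4.0]
width: 0.0182
rows units [0.06 0.05 0.09] pos [ 0.5545 -0.053   0.0691] yaw x -116.4 z [ 0.  0. -1.]
```

View pics/s22.png

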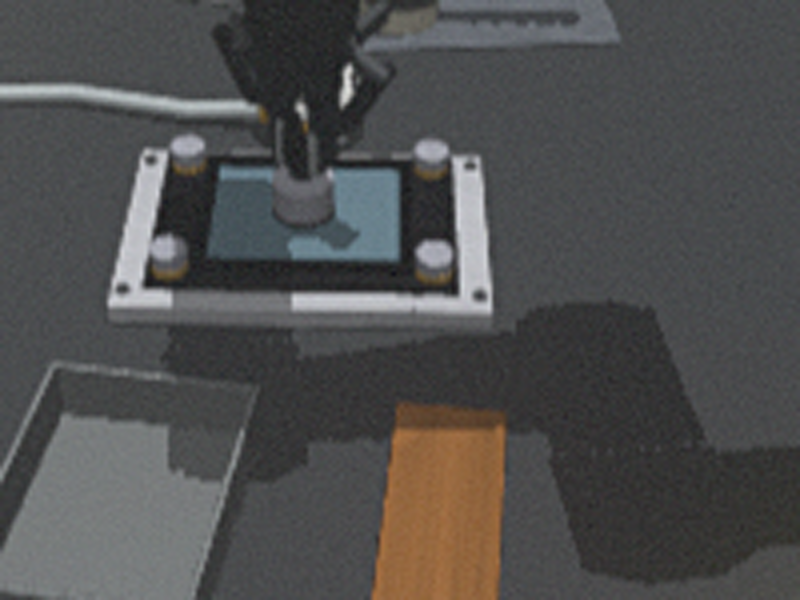

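Nearly down. I'll lower until contact.

```bash
python3 -m handwheel '[0,0,0.05,0,0,0,-1, 0,0,0.05,0,0,0,-1, 0,0,0,0,0,0,-1]'; python3 -m handwheel '[0,0,0.03,0,0,0,-1, 0,0,0,0,0,0,-1]'
```

```text
time_s: 35.58
tool_pos: [0.5543, -0.053, 0.0669]
tool_rot: [-0.0, -0.527, 0.85, 0.0]
force: [-0.1, -0.5, -3.3]
width: 0.0183
time_s: 35.83
tool_pos: [0.5544, -0.053, 0.0668]
tool_rot: [0.0, -0.527, 0.85, -0.0]
force: [-0.9, -0.2, 0.3]
width: 0.0179
```

```bash
python3 -m handwheel '[0,0,0,0,0,0,0.3, 0,0,0,0,0,0,0.3, 0,0,0,0,0,0,0.3, 0,0,-0.6,0,0,0,0.3, 0,0,-1,0,0,0,0.3, 0,0,-1,0,0,0,0.3, 0,0,-1,0,0,0,1, 0,0,-1,0,0,0,1, 0,0,0,0,0,0,1]'; python3 -c "
from h import *
save('side','s23.png',(230,80,430,230),4);save('wrist','w23.png');save('top','t23.png')
s=monitor.sense(); print(s['joint_pos'].round(3))"
```

```text
time_s: 36.95
tool_pos: [0.5556, -0.0528, 0.1607]
tool_rot: [0.002, -0.527, 0.85, -0.001]
force: [-0.4, 0.6, 0.5]
width: 0.0854
[ 0.196  0.335 -0.267 -0.    -0.97  -0.657]
```

View pics/s23.png

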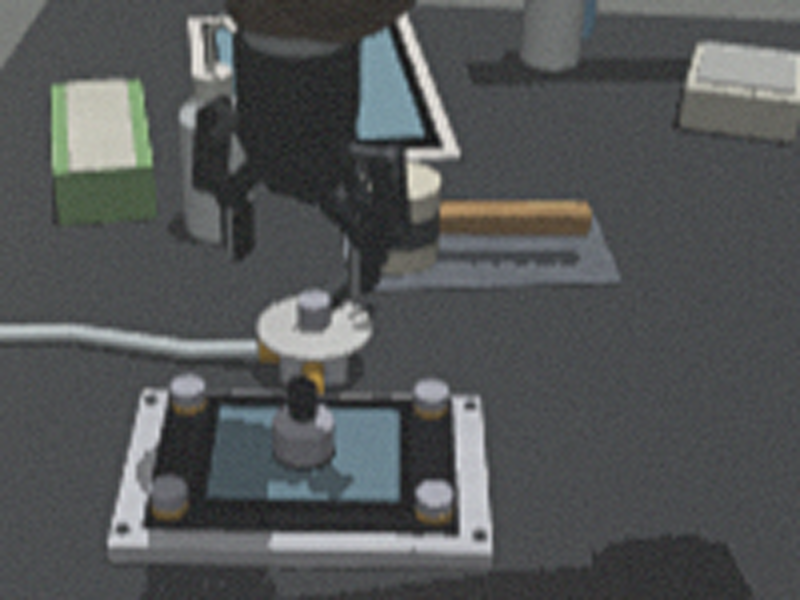

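View pics/t23.png

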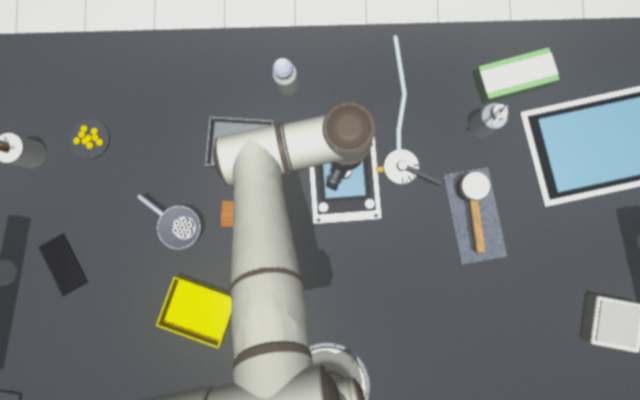

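View pics/w23.png

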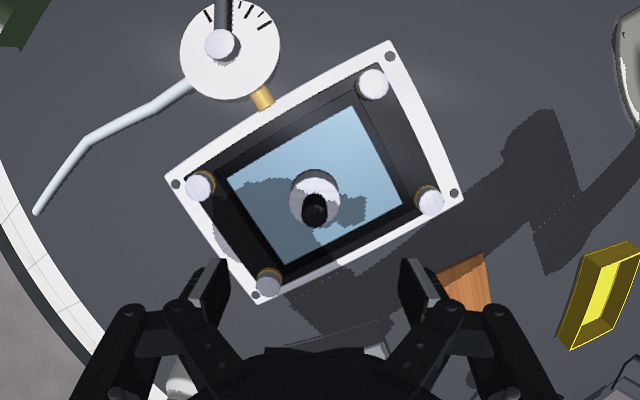

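The weight stands centred and upright on the screen. Before tackling the cup I'll sample joint/pose pairs with some tilt, to fit a kinematic model for the pour.

```bash
cat > log.py <<'E'
from h import *
import json
s=monitor.sense()
open("samples.jsonl","a").write(json.dumps({k:list(map(float,s[k])) for k in("joint_pos","tool_pos","tool_rot")})+"\n")
E
python3 log.py
python3 -m handwheel '[0,0,-1,0,0,0,1, 0,0,-1,0,0,0,1, 0,0,-1,0,0,0,1, 0,0,0,0,1,0,1, 0,0,0,0,1,0,1, 0,0,0,0,1,0,1, 0,0,0,0,0,0,1]'; python3 log.py
python3 -m handwheel '[0,0,0,1,0,0,1, 0,0,0,1,0,0,1, 0,0,0,1,0,0,1, 0,0,0,0,0,0,1]'; python3 log.py
python3 -m handwheel '[0,0,0,0,-1,0,1, 0,0,0,0,-1,0,1, 0,0,0,0,-1,0,1, 0,0,0,0,-1,0,1, 0,0,0,0,-1,0,1, 0,0,0,0,0,0,1]'; python3 log.py
cat samples.jsonl
```

```text
time_s: 37.98
tool_pos: [0.5539, -0.0519, 0.2158]
tool_rot: [-0.154, -0.519, 0.835, -0.094]
force: [-0.3, -0.5, -0.1]
width: 0.0854
time_s: 38.48
tool_pos: [0.5511, -0.0543, 0.2171]
tool_rot: [-0.059, -0.538, 0.806, -0.242]
force: [0.4, 0.0, 0.6]
width: 0.0856
time_s: 39.22
tool_pos: [0.556, -0.0542, 0.22]
tool_rot: [0.186, -0.583, 0.788, -0.073]
force: [-0.9, -0.5, 0.6]
width: 0.0853
{"joint_pos": [0.1958533713853475, 0.3345490909498383, -0.26699112110321016, -0.0004564417188858493, -0.9703820599867791, -0.6566226340236494], "tool_pos": [0.5537525200133322, -0.05293766238718341, 0.15771904580653684], "tool_rot": [-0.00046088903540980977, -0.526845027493666, 0.8499611547803197, 0.0003741002549706023]}
{"joint_pos": [0.32915063776711656, 0.3725662313639966, -0.1971745822995017, 0.2622822566818442, -1.2765513775597113, -0.8984572180659929], "tool_pos": [0.5539499073708664, -0.05193640932151264, 0.21584057967820808], "tool_rot": [-0.15441178049757692, -0.5194757235612544, 0.8351708993425607, -0.0937632314151855]}
{"joint_pos": [0.41236163994433656, 0.22755933725155178, -0.5655279924841268, 0.6473306773653578, -0.9230331157327766, -1.242529806175462], "tool_pos": [0.5511341223201097, -0.05430803833448254, 0.217147342586188], "tool_rot": [-0.05872056179954716, -0.5378033923460932, 0.8055436649503751, -0.24169983587354268]}
{"joint_pos": [0.17351498408871144, 0.1188804693217074, -0.42849745214212953, -0.058463425531179024, -0.6236318956093423, -0.429912602771942], "tool_pos": [0.5560397905079485, -0.05418453374651404, 0.22004324797019637], "tool_rot": [0.18568219911430586, -0.5827551457177863, 0.787745208314119, -0.07332153742020392]}
```

```bash
cat > kin.py <<'E'
import numpy as np, json
from scipy.spatial.transform import Rotation as R
from scipy.optimize import least_squares
Ry=lambda a:R.from_euler('y',a).as_matrix()
Rz=lambda a:R.from_euler('z',a).as_matrix()
Rx=lambda a:R.from_euler('x',a).as_matrix()
S4,S6=-1,-1
C=None
def fk(q,p,s4=None,s6=None):
    s4=S4 if s4 is None else s4; s6=S6 if s6 is None else s6
    h,a2,d4,off,d6,a3=p
    P=Rz(q[0])
    A=P@Ry(q[1]-q[2])
    W=A@Rx(s4*q[3])
    T=W@Ry(-q[4])   # x axis = tool z
    pos=P@np.array([a2*np.sin(q[1]),0,h+a2*np.cos(q[1])])+A@np.array([d4,0,a3])+W@np.array([0,off,0])+T@np.array([d6,0,0])
    # tool z along T x
    B=np.array([[0,0,1],[0,1,0],[-1,0,0]],float) # cols: toolx,tooly,toolz in T coords at j6=0: toolz=+x
    Rt=T@B@Rz(s6*q[5]) 
    return pos,Rt
def load():
    D=[]
    for l in open("samples.jsonl"):
        d=json.loads(l); r=d["tool_rot"]; D.append((np.array(d["joint_pos"]),np.array(d["tool_pos"]),R.from_quat([r[1],r[2],r[3],r[0]]).as_matrix()))
    D.append((np.array([-1.03741,.38557,.00661,-.0005,-1.19401,-.25859]),np.array([.16944,-.60098,.23021]),R.from_quat([-.136873,.990588,.001094,-.000203]).as_matrix()))
    return D
E
python3 - <<'E'
from kin import *
D=load()
for s4 in(1,-1):
  for s6 in (1,-1):
    def f(p):
        e=[]
        for q,t,Rm in D:
            pos,Rt=fk(q,p[:6],s4,s6); Rt=Rt@Rz(p[6])
            e+=list((pos-t)*1000)+list(R.from_matrix(Rt.T@Rm).as_rotvec()*100)
        return e
    best=min((least_squares(f,[.3,.4,.4,-.16,.3,0,c0]) for c0 in(0,1.57,3.14,-1.57)),key=lambda r:r.cost)
    print(s4,s6,best.cost,best.x.round(4)); 
    if best.cost<50: print(np.round(f(best.x),2).reshape(-1,6))
E
```

```text
1 1 41722.040031623415 [-0.1332  0.3418  0.3957 -0.1706 -0.0733  0.2174  5.9146]
1 -1 40025.063659905936 [-0.1332  0.3418  0.3957 -0.1706 -0.0733  0.2174 -1.7421]
-1 1 12067.105298400067 [ 0.1606  0.5649  0.4218 -0.1598  0.2977 -0.     -0.1764]
-1 -1 1.0888489503251458e-05 [ 0.1606  0.5649  0.4218 -0.1598  0.2977 -0.     -1.5708]
[[ 0. -0.  0.  0. -0. -0.]
 [ 0. -0.  0.  0. -0. -0.]
 [-0.  0.  0.  0. -0. -0.]
 [ 0. -0. -0.  0. -0. -0.]
 [ 0.  0. -0. -0. -0.  0.]]
```

The kinematic fit is exact, so I can plan the pour with an IK search.

```bash
cat >> kin.py <<'E'
P=[0.16060,0.5649,0.4218,-0.1598,0.2977,0.]
_D=load()
def _f(p):
    e=[]
    for q,t,Rm in _D:
        pos,Rt=fk(q,p); Rt=Rt@Rz(-np.pi/2); e+=list((pos-t)*1000)
    return e
P=least_squares(_f,P).x
def FK(q):
    a,b=fk(q,P); return a,b@Rz(-np.pi/2)
LO=np.array([-3.14,-1.21,-1.07,-3.16,-2.99,-3.1]);HI=np.array([3.14,2.06,1.41,2.05,-.16,3.1])
def ik(pos,Rm,q0):
    def f(q):
        a,b=FK(q); return np.r_[(a-pos)*10,R.from_matrix(b.T@Rm).as_rotvec()]
    r=least_squares(f,np.clip(q0,LO+1e-3,HI-1e-3),bounds=(LO,HI)); return r.x,np.abs(r.fun).max()
def wrist(q):
    P0=Rz(q[0]);A=P0@Ry(q[1]-q[2]);W=A@Rx(S4*q[3]);T=W@Ry(-q[4])
    e=P0@np.array([P[1]*np.sin(q[1]),0,P[0]+P[1]*np.cos(q[1])]); w=e+A@np.array([P[2],0,P[5]]); o=w+W@np.array([0,P[3],0]); return e,w,o
def toolR(yaw,roll=0,pitch=0):
    # tool z down, tool x at yaw ; then roll about tool x
    x=np.array([np.cos(yaw),np.sin(yaw),0]);z=np.array([0,0,-1.]);y=np.cross(z,x)
    return np.c_[x,y,z]@Rx(roll)@Ry(pitch)
E
cat > plan.py <<'E'
from kin import *
cupc=np.array([.412,.373]);hy=np.radians(51.9);g=.085
tray=np.array([.6306,.2172])
gp=np.r_[cupc+g*np.array([np.cos(hy),np.sin(hy)]),.021]
for br,j6 in ((np.pi,-1.67),(0,1.47)):
    q,e=ik(gp,toolR(hy+br),np.array([1.0,.5,-.3,0,-.9,j6])); print("grasp",br,q.round(2),e)
    for psi in np.radians(np.arange(-60,150,15)):
        for sgn in(1,-1):
            # move above tray tool down, then roll
            gt=np.r_[tray+g*np.array([np.cos(psi),np.sin(psi)]),.0]
            qq=q.copy();ok=True;out=[]
            for t in np.linspace(0,1,8):
                # interpolate yaw & position at height .2
                pos=np.r_[gp[:2]*(1-t)+gt[:2]*t,.18]; yaw=hy*(1-t)+psi*t+br
                qq,e=ik(pos,toolR(yaw),qq)
                if e>2e-3: ok=False;break
            th=0
            if ok:
                for th in np.arange(0,126,5):
                    Rm=toolR(psi+br,sgn*np.radians(th)); axis=np.r_[gt[:2],.17]
                    pos=axis+Rm[:,2]*.019
                    q2,e=ik(pos,Rm,qq)
                    if e>2e-3 or np.abs(q2-qq).max()>.6: th-=5;break
                    qq=q2
            ee,w,o=wrist(qq)
            Rm=toolR(psi+br,sgn*np.radians(th))
            print(int(br>0),int(np.degrees(psi).round()),sgn,"max",th if ok else None,qq.round(2),"w",w.round(2),"o",o.round(2),"tz",Rm[:,2].round(2))
E
python3 plan.py
```

```text
grasp 3.141592653589793 [ 1.01  0.62 -0.19 -0.   -0.77 -1.68] 9.153177032370708e-11
1 -60 1 max 125 [ 0.45  1.38  0.61  0.35 -2.97 -2.84] w [ 0.77  0.38 -0.03] o [0.87 0.26 0.01] tz [-0.71 -0.41  0.57]
1 -60 -1 max 125 [-0.21  1.05 -0.36 -2.48 -2.06 -0.12] w [ 0.55 -0.11  0.03] o [0.48 0.03 0.01] tz [0.71 0.41 0.57]
1 -45 1 max 125 [ 0.49  1.37  0.47  0.76 -2.78 -2.59] w [ 0.72  0.38 -0.06] o [0.85 0.32 0.01] tz [-0.58 -0.58  0.57]
1 -45 -1 max 125 [-0.21  1.04 -0.18 -2.3  -1.97 -0.32] w [ 0.62 -0.13  0.05] o [ 0.53 -0.    0.01] tz [0.58 0.58 0.57]
1 -30 1 max 125 [ 0.53  1.34  0.36  0.98 -2.63 -2.54] w [ 0.68  0.39 -0.06] o [0.82 0.37 0.01] tz [-0.41 -0.71  0.57]
1 -30 -1 max 125 [-0.19  1.05 -0.   -2.16 -1.94 -0.53] w [ 0.69 -0.13  0.08] o [ 0.59 -0.02  0.01] tz [0.41 0.71 0.57]
1 -15 1 max 125 [ 0.57  1.3   0.23  1.13 -2.49 -2.58] w [ 0.63  0.4  -0.06] o [0.77 0.42 0.01] tz [-0.21 -0.79  0.57]
1 -15 -1 max 125 [-0.15  1.08  0.18 -2.05 -1.97 -0.74] w [ 0.75 -0.12  0.1 ] o [ 0.65 -0.03  0.01] tz [0.21 0.79 0.57]
1 0 1 max 125 [ 0.61  1.25  0.08  1.27 -2.36 -2.67] w [ 0.57  0.4  -0.0
[... 4846 characters left out ...]
z [ 0.64 -0.   -0.77]
0 105 1 max 90 [ 0.43  1.25  1.22 -1.4  -2.97  1.74] w [0.87 0.4  0.33] o [0.88 0.37 0.17] tz [-0.97 -0.26 -0.  ]
0 105 -1 max 25 [ 0.74  0.37 -0.49  0.56 -0.37  2.17] w [0.36 0.32 0.37] o [0.49 0.27 0.42] tz [ 0.41  0.11 -0.91]
0 120 1 max 95 [ 0.63  1.26  0.99 -0.52 -2.93  2.64] w [0.76 0.55 0.22] o [0.83 0.43 0.15] tz [-0.86 -0.5   0.09]
0 120 -1 max 25 [ 0.74  0.34 -0.44  0.25 -0.37  2.71] w [0.36 0.33 0.39] o [0.49 0.23 0.42] tz [ 0.37  0.21 -0.91]
0 135 1 max None [ 0.74  0.43 -0.08  0.07 -1.05  3.1 ] w [0.45 0.4  0.47] o [0.56 0.29 0.48] tz [ 0.  0. -1.]
0 135 -1 max None [ 0.74  0.43 -0.08  0.07 -1.05  3.1 ] w [0.45 0.4  0.47] o [0.56 0.29 0.48] tz [ 0.  0. -1.]
```

```bash
cat > plan2.py <<'E'
from kin import *
g=.085; tray=np.array([.6306,.2172])
for psi in (-60,-45,-30,-15,0,15,30,45,60):
    p=np.radians(psi); gt=tray+g*np.array([np.cos(p),np.sin(p)])
    for sgn in (-1,1):
      for zg in (.17,.2):
        q=np.array([.75,.5,-.1,0,-.9,0.]); 
        Rm=toolR(p); 
        # j6 guess
        q[5]=((p-3*np.pi/2-q[0]+np.pi)%(2*np.pi))-np.pi
        line=[]
        for th in range(0,121,5):
            Rm=toolR(p,sgn*np.radians(th)); pos=np.r_[gt,max(zg,.17)]+Rm[:,2]*.019
            q,e=ik(pos,Rm,q); ee,w,o=wrist(q)
            if th in (95,105,115): line.append((th,round(e,3),w.round(2).tolist(),o.round(2).tolist()))
        print(psi,sgn,zg,line,q.round(2))
E
python3 plan2.py
```

```text
-60 -1 0.17 [(95, np.float64(0.0), [0.83, 0.42, 0.12], [0.91, 0.28, 0.15]), (105, np.float64(0.0), [0.82, 0.41, 0.07], [0.91, 0.28, 0.1]), (115, np.float64(0.0), [0.8, 0.4, 0.02], [0.89, 0.27, 0.05])] [ 0.46  1.38  0.68  0.31 -2.95  0.27]
-60 -1 0.2 [(95, np.float64(0.0), [0.83, 0.42, 0.15], [0.91, 0.28, 0.18]), (105, np.float64(0.0), [0.82, 0.41, 0.09], [0.91, 0.28, 0.13]), (115, np.float64(0.0), [0.8, 0.39, 0.04], [0.89, 0.27, 0.08])] [ 0.46  1.34  0.65  0.34 -2.96  0.3 ]
-60 1 0.17 [(95, np.float64(0.0), [0.51, -0.13, 0.18], [0.43, 0.0, 0.15]), (105, np.float64(0.0), [0.51, -0.13, 0.12], [0.44, 0.01, 0.1]), (115, np.float64(0.0), [0.53, -0.12, 0.07], [0.45, 0.02, 0.05])] [-0.22  1.   -0.4  -2.45 -1.97  3.02]
-60 1 0.2 [(95, np.float64(0.0), [0.51, -0.13, 0.22], [0.43, 0.0, 0.18]), (105, np.float64(0.0), [0.51, -0.13, 0.16], [0.44, 0.01, 0.13]), (115, np.float64(0.0), [0.52, -0.12, 0.11], [0.45, 0.02, 0.08])] [-0.22  0.94 -0.42 -2.46 -1.93  2.99]
-45 -1 0.17 [(95, np.float64(0.0), [0.78, 0.45, 0.08], [0.89, 0.35, 0.15]), (105, np.float64(0.0), [0.77, 0.43, 0.03], [0.88, 0.35, 0.1])
[... 6860 characters left out ...]
 np.float64(0.0), [0.36, 0.29, 0.15], [0.43, 0.43, 0.18]), (105, np.float64(0.0), [0.36, 0.29, 0.11], [0.44, 0.43, 0.13]), (115, np.float64(0.0), [0.38, 0.28, 0.08], [0.45, 0.42, 0.08])] [ 0.62  0.97 -0.59  2.01 -2.09  0.02]
60 1 0.17 [(95, np.float64(0.0), [0.93, 0.16, 0.3], [0.91, 0.15, 0.15]), (105, np.float64(0.0), [0.94, 0.13, 0.25], [0.91, 0.16, 0.1]), (115, np.float64(0.0), [0.94, 0.12, 0.2], [0.89, 0.16, 0.05])] [ 0.12  1.31  0.97 -2.01 -2.54  1.41]
60 1 0.2 [(95, np.float64(0.0), [0.93, 0.15, 0.33], [0.91, 0.15, 0.18]), (105, np.float64(0.0), [0.94, 0.13, 0.28], [0.91, 0.16, 0.13]), (115, np.float64(0.0), [0.94, 0.11, 0.23], [0.89, 0.16, 0.08])] [ 0.11  1.27  0.95 -2.04 -2.53  1.37]
```

The plan is feasible: roll about the handle, with the gripper body on the left. I'll re-measure the cup in case it was knocked, then level the tool.

```bash
cat >> h.py <<'E'
def rot(Rt):
    s=monitor.sense(); M=q2R(s["tool_rot"]); v=R.from_matrix(M.T@Rt).as_rotvec()/.12; print("rot units",v.round(2)); return v
E
python3 - <<'E'
from h import *
from kin import toolR,ik,wrist
s=monitor.sense(); M=q2R(s["tool_rot"]); 
rot(toolR(np.radians(-116.4))); print(s["joint_pos"].round(2))
q=np.array([.8,.6,-.1,0,-.9,.8]); hy=np.radians(52)
for th in range(0,111,5):
    Rm=toolR(hy,-np.radians(th)); q,e=ik(np.array([.718,.256,.18]),Rm,q); ee,w,o=wrist(q)
    if th%15==0: print(th,round(e,4),q.round(2),w.round(2),o.round(2))
save("top","t24.png",(60,90,300,290),3.3)
E
```

```text
rot units [-2.69  2.    1.35]
[ 0.17  0.12 -0.43 -0.06 -0.62 -0.43]
0 0.0 [ 0.55  0.66  0.34  0.   -1.26  1.92] [0.63 0.39 0.48] [0.72 0.26 0.48]
15 0.0 [ 0.65  0.59  0.09  0.3  -1.02  1.68] [0.55 0.41 0.43] [0.66 0.3  0.47]
30 0.0 [ 0.7   0.56 -0.17  0.7  -0.86  1.31] [0.47 0.4  0.36] [0.6  0.35 0.44]
45 0.0 [ 0.71  0.56 -0.36  1.15 -0.86  0.89] [0.42 0.36 0.3 ] [0.55 0.39 0.39]
60 0.0 [ 0.7   0.6  -0.47  1.48 -1.02  0.57] [0.4  0.34 0.25] [0.51 0.41 0.33]
75 0.0 [ 0.7   0.69 -0.53  1.68 -1.25  0.37] [0.39 0.32 0.2 ] [0.49 0.43 0.26]
90 0.0 [ 0.68  0.8  -0.54  1.79 -1.52  0.22] [0.39 0.32 0.14] [0.48 0.44 0.18]
105 0.0 [ 0.65  0.92 -0.53  1.85 -1.8   0.12] [0.4  0.3  0.08] [0.49 0.43 0.1 ]
```

View pics/t24.png

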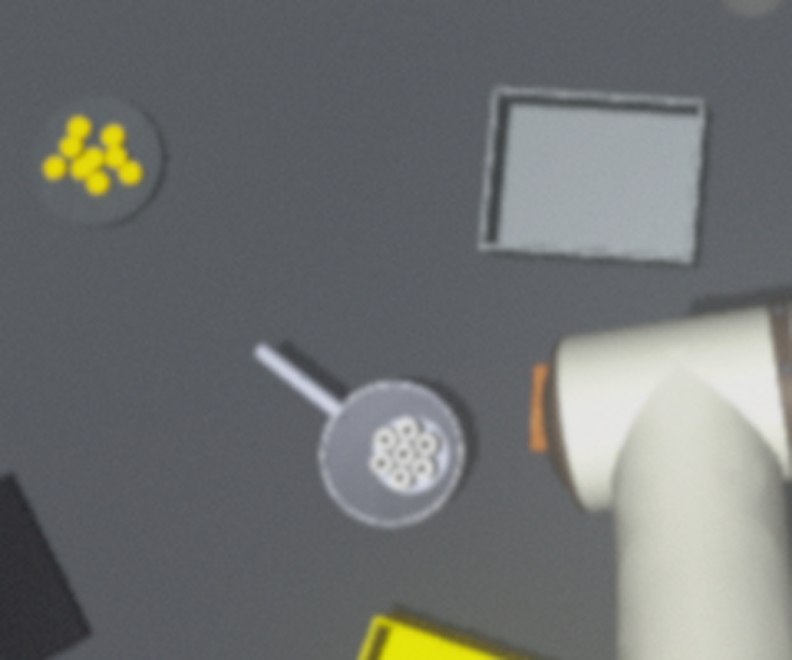

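The cup hasn't moved. Level the tool, then turn it to line up with the cup handle.

```bash
python3 -m handwheel '[0,0,0,-0.9,0.67,0.45,1, 0,0,0,-0.9,0.67,0.45,1, 0,0,0,-0.9,0.67,0.45,1, 0,0,0,0,0,-0.98,1, 0,0,0,0,0,-0.98,1, 0,0,0,0,0,-0.98,1, 0,0,0,0,0,-0.98,1, 0,0,0,0,0,-0.98,1, 0,0,0,0,0,-0.98,1, 0,0,0,0,0,-0.98,1, 0,0,0,0,0,-0.98,1, 0,0,0,0,0,-0.98,1]'; python3 -m handwheel '[0,0,0,0,0,-0.98,1, 0,0,0,0,0,-0.98,1, 0,0,0,0,0,-0.98,1, 0,0,0,0,0,-0.98,1, 0,0,0,0,0,-0.98,1, 0,0,0,0,0,-0.98,1, 0,0,0,0,0,-0.98,1, 0,0,0,0,0,-0.98,1, 0,0,0,0,0,-0.98,1, 0,0,0,0,0,-0.98,1, 0,0,0,0,0,-0.98,1, 0,0,0,0,0,-0.98,1]'; python3 -m handwheel '[0,0,0,0,0,-0.98,1, 0,0,0,0,0,-0.98,1, 0,0,0,0,0,-0.98,1, 0,0,0,0,0,-0.98,1, 0,0,0,0,0,0,1]'; python3 - <<'E'
from h import *
from kin import toolR
rot(toolR(np.radians(51.9))); to([.4644,.4399,.14]); print(monitor.sense()["joint_pos"].round(2))
E
```

```text
time_s: 40.78
tool_pos: [0.5548, -0.0529, 0.2182]
tool_rot: [0.004, 0.886, -0.464, -0.001]
force: [0.3, -0.6, 0.7]
width: 0.0855
time_s: 42.28
tool_pos: [0.5548, -0.0528, 0.2182]
tool_rot: [0.002, 0.975, 0.222, -0.003]
force: [0.7, 0.3, -0.4]
width: 0.085
time_s: 42.9
tool_pos: [0.5547, -0.0528, 0.2182]
tool_rot: [0.001, 0.898, 0.44, -0.004]
force: [-0.3, 0.2, -0.6]
width: 0.0853
rot units [-0.01  0.06  0.05]
rows units [ 16.74 -18.65   3.81] pos [ 0.5547 -0.0528  0.2182] yaw x 52.25 z [-0.005 -0.005 -1.   ]
[ 0.2   0.28 -0.18  0.   -1.12  2.28]
```

```bash
python3 -m handwheel '[0.88,-0.98,0.1,0,0,0,1, 0.88,-0.98,0.1,0,0,0,1, 0.88,-0.98,0.1,0,0,0,1, 0.88,-0.98,0.1,0,0,0,1, 0.88,-0.98,0.1,0,0,0,1, 0.88,-0.98,0.1,0,0,0,1, 0.88,-0.98,0.1,0,0,0,1, 0.88,-0.98,0.1,0,0,0,1, 0.88,-0.98,0.1,0,0,0,1, 0.88,-0.98,0.1,0,0,0,1, 0.88,-0.98,0.1,0,0,0,1, 0.88,-0.98,0.1,0,0,0,1]'; python3 -m handwheel '[0.88,-0.98,0.3,0,0,0,1, 0.88,-0.98,0.3,0,0,0,1, 0.88,-0.98,0.3,0,0,0,1, 0.88,-0.98,0.3,0,0,0,1, 0.88,-0.98,0.3,0,0,0,1, 0.88,-0.98,0.3,0,0,0,1, 0.88,-0.98,0.3,0,0,0,1, 0,0,0,0,0,0,1]'; python3 - <<'E'
from h import *
save("wrist","w25.png",pts=[[.4644,.4399,.05],[.412,.373,.05],[.495,.479,.05]]); to([.4644,.4399,.024])
E
```

```text
time_s: 44.4
tool_pos: [0.4973, 0.259, 0.1936]
tool_rot: [0.001, 0.898, 0.44, -0.003]
force: [-0.1, 0.1, 0.6]
width: 0.0856
time_s: 45.4
tool_pos: [0.4631, 0.4412, 0.1501]
tool_rot: [0.001, 0.897, 0.442, -0.003]
force: [0.0, 0.2, -0.7]
width: 0.0852
rows units [0.06 0.06 6.33] pos [0.4634 0.4402 0.1505] yaw x 52.36 z [-0.005 -0.004 -1.   ]
```

View pics/w25.png

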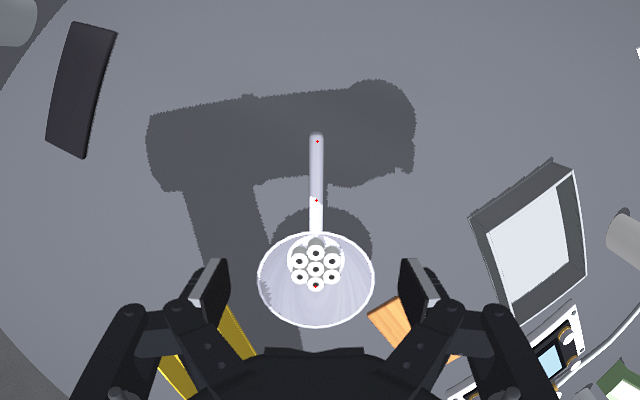

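The handle lies at column 316, with the dots on target. I'll descend and grip.

```bash
python3 -m handwheel '[0.01,0.01,1,0,0,0,0.3, 0.01,0.01,1,0,0,0,0.3, 0.01,0.01,1,0,0,0,0.3, 0.01,0.01,1,0,0,0,0.3, 0.01,0.01,1,0,0,0,0.3, 0.01,0.01,1,0,0,0,0.3, 0,0,0.4,0,0,0,0.3, 0,0,0,0,0,0,-1, 0,0,0,0,0,0,-1, 0,0,0,0,0,0,-1, 0,0,0,0,0,0,-1, 0,0,0,0,0,0,-1]'; python3 - <<'E'
from h import *
save("wrist","w26.png"); to([.4644,.4399,.024])
E
```

```text
time_s: 46.95
tool_pos: [0.4654, 0.4397, 0.0243]
tool_rot: [-0.0, 0.898, 0.441, -0.002]
force: [-1.2, 1.0, 5.1]
width: 0.0107
rows units [-0.02 -0.05  0.02] pos [0.4654 0.4397 0.0243] yaw x 52.32 z [-0.004 -0.002 -1.   ]
```

View pics/w26.png

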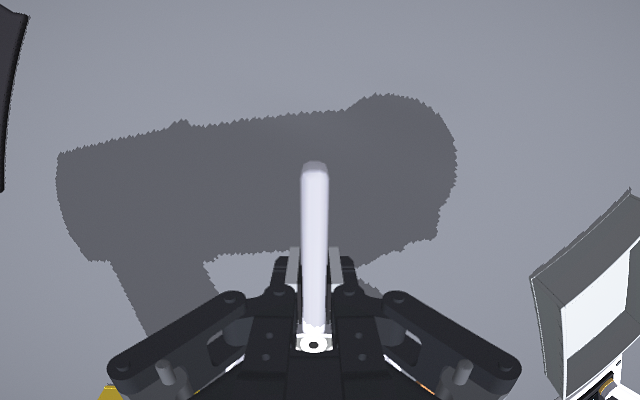

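```bash
python3 -m handwheel '[0,0,-0.3,0,0,0,-1, 0,0,-0.8,0,0,0,-1, 0,0,-1,0,0,0,-1, 0,0,-1,0,0,0,-1, 0,0,-1,0,0,0,-1, 0,0,-1,0,0,0,-1, 0,0,-1,0,0,0,-1, 0,0,-1,0,0,0,-1, 0,0,-0.9,0,0,0,-1, 0,0,0,0,0,0,-1]'; python3 - <<'E'
from h import *
save("side","s27.png",(200,180,480,400),2.8); to([.718,.256,.18]);s=monitor.sense();print(s["force"],s["torque"])
E
```

```text
time_s: 48.25
tool_pos: [0.4662, 0.44, 0.1852]
tool_rot: [-0.001, 0.898, 0.441, -0.001]
force: [0.2, -0.5, -2.7]
width: 0.0111
rows units [ 0.47 15.59  0.14] pos [0.4656 0.4394 0.1837] yaw x 52.28 z [-0.005 -0.002 -1.   ]
[-0.46099625  0.19157694 -3.58429709] [ 0.18320286 -0.10813466 -0.01964374]
```

View pics/s27.png

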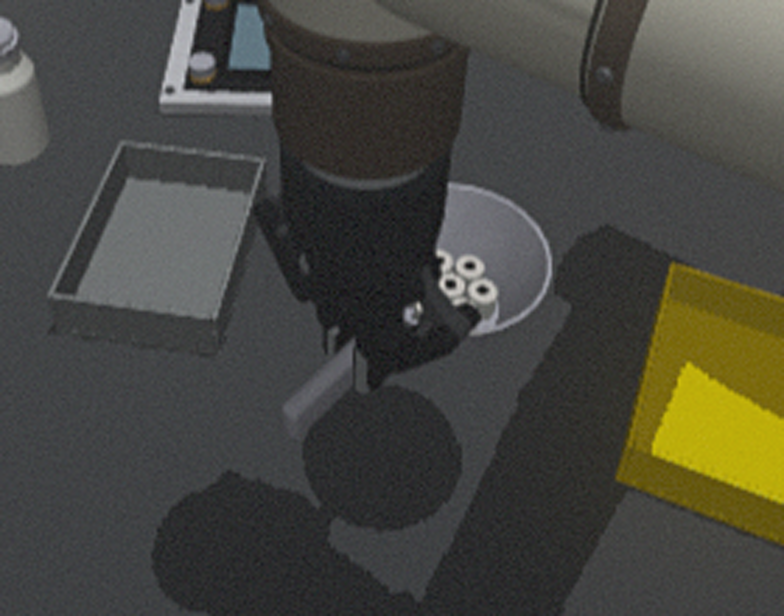

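```bash
python3 -m handwheel '[0.03,0.5,0,0,0,0,-1, 0.03,1,0,0,0,0,-1, 0.03,1,0,0,0,0,-1, 0.03,1,0,0,0,0,-1, 0.03,1,0,0,0,0,-1, 0.03,1,0,0,0,0,-1, 0.03,1,0,0,0,0,-1, 0.03,1,0,0,0,0,-1, 0.03,1,0,0,0,0,-1, 0.03,1,0,0,0,0,-1, 0.03,1,0,0,0,0,-1, 0.03,1,0,0,0,0,-1]';  python3 -m handwheel '[0.03,1,0,0,0,0,-1, 0.03,1,0,0,0,0,-1, 0.03,1,0,0,0,0,-1, 0.03,1,0,0,0,0,-1, 0.03,0.5,0,0,0,0,-1, 0,0,0,0,0,0,-1]'; python3 - <<'E'
from h import *
save("side","s28.png",(150,140,430,360),2.8);save("top","t28.png"); to([.718,.256,.18]);s=monitor.sense();print(s["joint_pos"].round(2))
E
```

```text
time_s: 49.8
tool_pos: [0.6532, 0.3037, 0.1827]
tool_rot: [0.0, 0.898, 0.441, -0.003]
force: [0.7, 0.4, -2.7]
width: 0.011
time_s: 50.55
tool_pos: [0.7256, 0.2513, 0.1822]
tool_rot: [0.0, 0.898, 0.44, -0.003]
force: [-1.2, 0.1, -2.7]
width: 0.011
rows units [-0.06 -0.39  0.13] pos [0.7248 0.2522 0.1825] yaw x 52.31 z [-0.005 -0.003 -1.   ]
[ 0.54  0.67  0.37 -0.   -1.28  1.94]
```

View pics/s28.png

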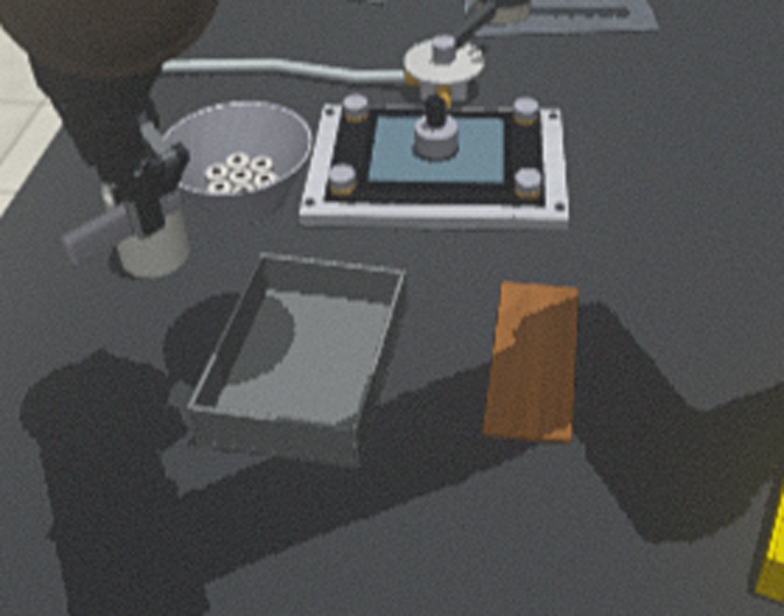

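View pics/t28.png

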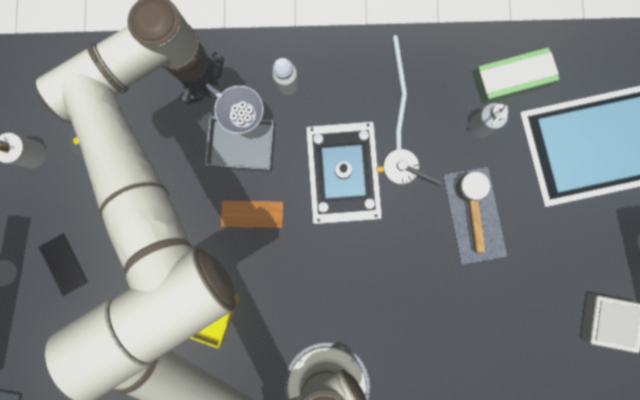

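The cup is over the far part of the tray. I'll start rolling and check the direction.

```bash
python3 -m handwheel '[0,-0.2,0,-0.8,0,0,-1, 0,-0.2,0,-0.8,0,0,-1, 0,0,0,-0.8,0,0,-1, 0,0,0,-0.8,0,0,-1, 0,0,0,-0.8,0,0,-1, 0,0,0,0,0,0,-1]'; python3 - <<'E'
from h import *
save("side","s29.png",(150,140,430,360),2.8);to([.718,.256,.18]);s=monitor.sense();print(s["joint_pos"].round(2),s["force"])
E
```

```text
time_s: 51.4
tool_pos: [0.7166, 0.2573, 0.181]
tool_rot: [0.214, 0.871, 0.43, 0.1]
force: [-0.3, -1.0, -2.8]
width: 0.0108
rows units [-0.04 -0.    0.11] pos [0.7178 0.2573 0.1821] yaw x 52.36 z [ 0.36  -0.284 -0.889]
[ 0.7   0.56 -0.11  0.62 -0.89  1.39] [-0.67489688  0.00468233 -2.5440165 ]
```

View pics/s29.png

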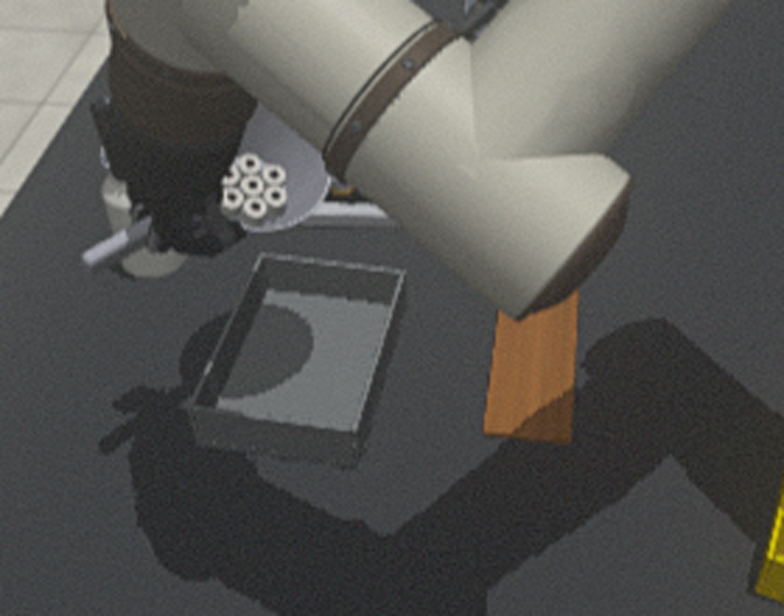

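```bash
python3 -m handwheel '[0,0,0,-0.8,0,0,-1, 0,0,0,-0.8,0,0,-1, 0,0,0,-0.8,0,0,-1, 0,0,0,-0.8,0,0,-1, 0,0,0,-0.8,0,0,-1, 0,0,0,-0.8,0,0,-1, 0,0,0,0,0,0,-1]'; python3 - <<'E'
from h import *
save("side","s30.png",(150,140,430,360),2.8);to([.718,.256,.18]);s=monitor.sense();print(s["joint_pos"].round(2),s["force"])
save("top","t30.png",(120,40,320,190),4)
E
```

```text
time_s: 52.32
tool_pos: [0.7193, 0.2565, 0.1812]
tool_rot: [0.452, 0.776, 0.382, 0.218]
force: [0.5, 0.5, -3.5]
width: 0.0108
rows units [-0.07 -0.12  0.01] pos [0.7197 0.2565 0.1823] yaw x 52.21 z [ 0.685 -0.534 -0.496]
[ 0.7   0.61 -0.47  1.48 -1.02  0.58] [ 0.35012464 -1.51597046 -2.95669528]
```

View pics/s30.png

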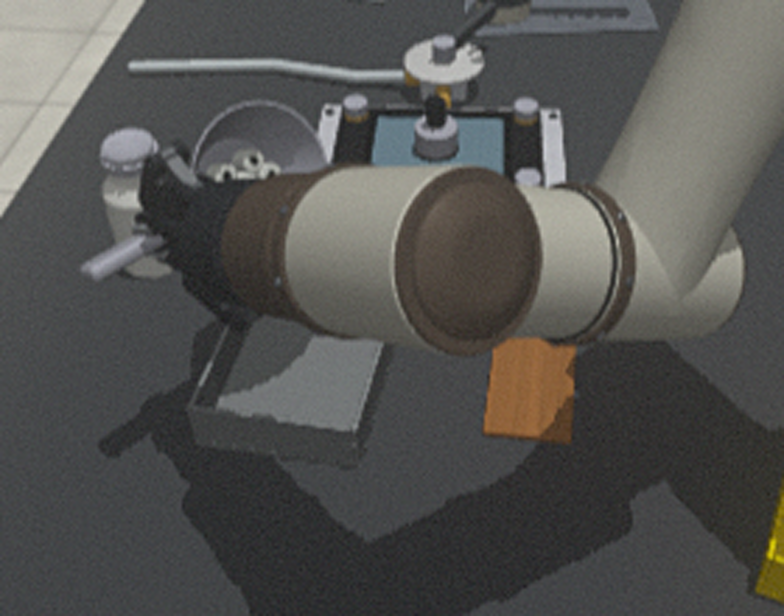

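View pics/t30.png

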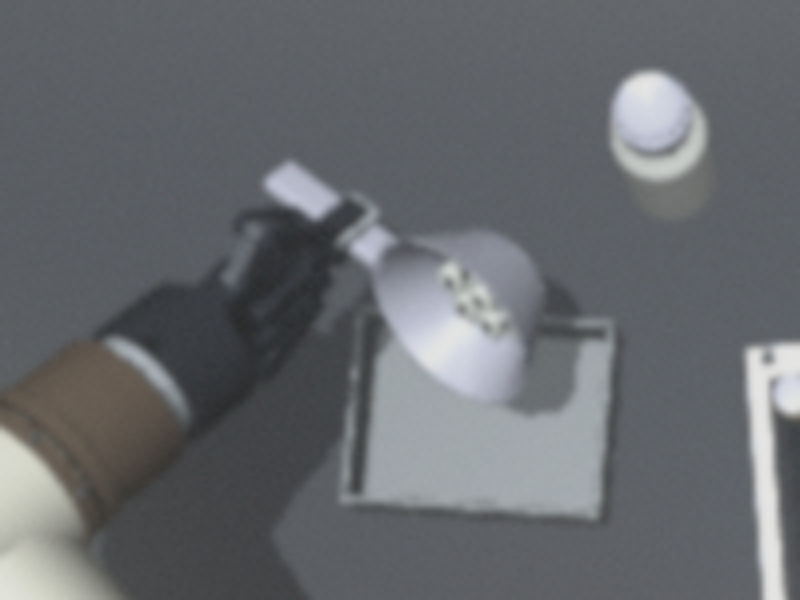

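```bash
python3 - <<'E'
from h import *
to([.718,.272,.180])
E
```

```text
rows units [ 0.55 -0.4  -0.39] pos [0.7198 0.2567 0.1831] yaw x 52.21 z [ 0.685 -0.534 -0.496]
```

```bash
python3 -m handwheel '[0.55,-0.4,-0.39,0,0,0,-1, 0,0,0,-0.6,0,0,-1, 0,0,0,-0.6,0,0,-1, 0,0,0,-0.6,0,0,-1, 0,0,0,-0.6,0,0,-1, 0,0,0,-0.6,0,0,-1, 0,0,0,-0.6,0,0,-1, 0,0,0,0,0,0,-1, 0,0,0,0,0,0,-1]'; python3 - <<'E'
from h import *
save("side","s31.png",(150,140,430,360),2.8);to([.718,.272,.18]);s=monitor.sense();print(s["joint_pos"].round(2),s["force"])
save("top","t31.png",(120,40,320,190),4)
E
```

```text
time_s: 53.55
tool_pos: [0.7174, 0.2728, 0.1799]
tool_rot: [0.608, 0.661, 0.326, 0.297]
force: [-0.1, -0.3, -2.2]
width: 0.0106
rows units [-0.01 -0.01  0.05] pos [0.7174 0.2727 0.1802] yaw x 52.3 z [ 0.788 -0.609 -0.085]
[ 0.71  0.77 -0.52  1.74 -1.43  0.28] [ 0.61744337  0.26961817 -0.92610215]
```

View pics/t31.png

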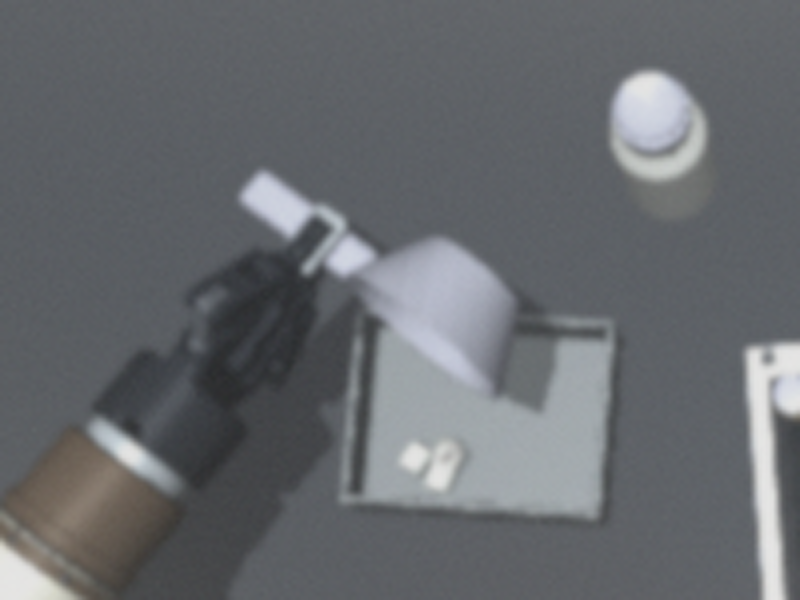

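View pics/s31.png

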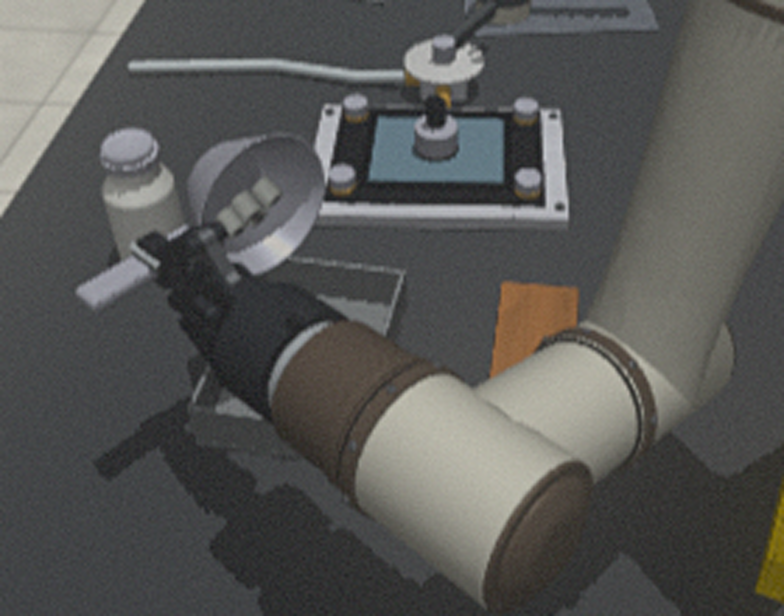

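Several spacers are out and in the tray, toward its near edge at crop (430,465). I'll back the cup 20 mm along tool z and tilt further.

```bash
python3 -m handwheel '[0,0,0.7,0,0,0,-1, 0,0,0,-0.5,0,0,-1, 0,0,0,-0.5,0,0,-1, 0,0,0,-0.5,0,0,-1, 0,0,0,-0.5,0,0,-1, 0,0,0,0,0,0,-1, 0,0,0,0,0,0,-1]'; python3 - <<'E'
from h import *
save("side","s32.png",(150,140,430,360),2.8);to([.718,.272,.18]);s=monitor.sense();print(s["joint_pos"].round(2),s["force"])
save("top","t32.png",(120,40,320,190),4)
E
```

```text
time_s: 54.52
tool_pos: [0.7285, 0.263, 0.1785]
tool_rot: [0.683, 0.583, 0.288, 0.333]
force: [-1.2, 0.4, -1.9]
width: 0.0108
rows units [ 0.03  0.17 -0.66] pos [0.7284 0.2632 0.1788] yaw x 52.27 z [ 0.782 -0.604  0.154]
[ 0.67  0.88 -0.51  1.84 -1.68  0.18] [ 0.05779496 -0.17261964 -1.31555973]
```

View pics/t32.png

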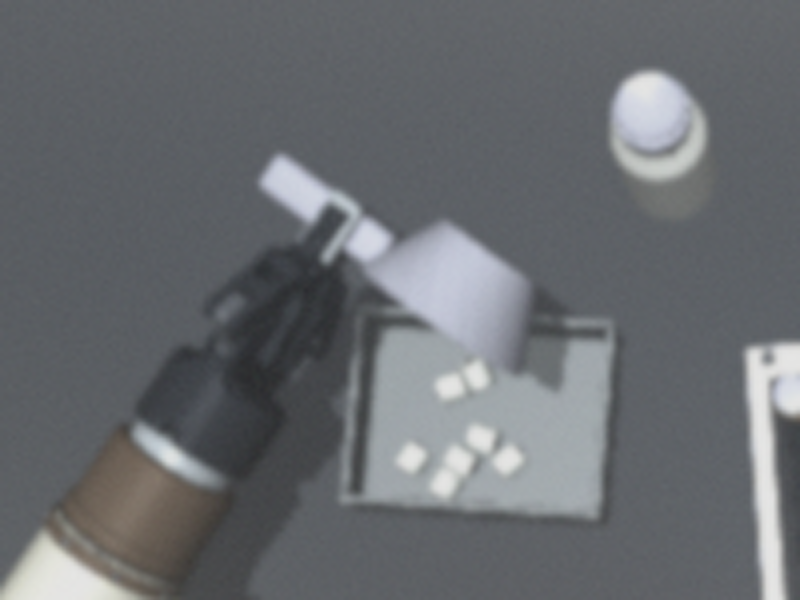

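View pics/s32.png

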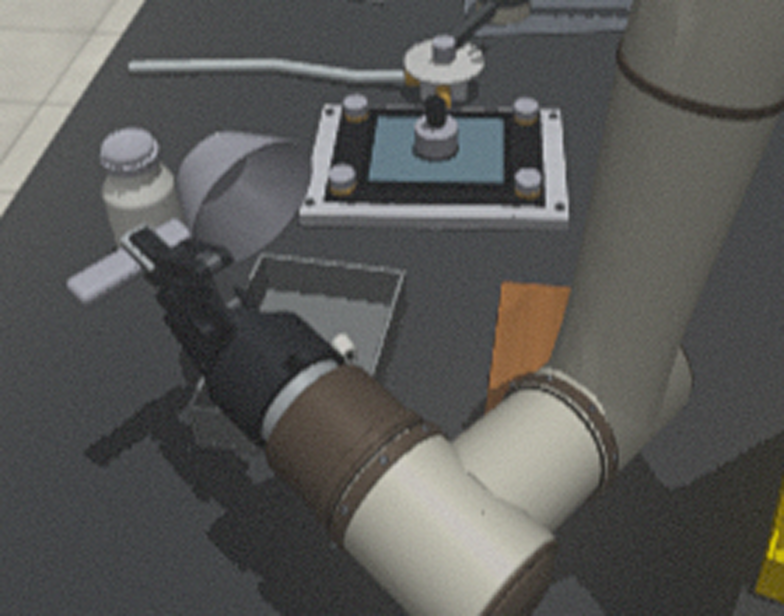

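All 7 spacers are in the tray: crop (448,387), (478,375), (410,458), (460,460), (482,438), (508,460) and (444,483). I'll roll back upright.

```bash
python3 -m handwheel '[0,0,-0.7,0.9,0,0,-1, 0,0,0,0.9,0,0,-1, 0,0,0,0.9,0,0,-1, 0,0,0,0.9,0,0,-1, 0,0,0,0.9,0,0,-1, 0,0,0,0.9,0,0,-1, 0,0,0,0.9,0,0,-1, 0,0,0,0.9,0,0,-1, 0,0,0,0.9,0,0,-1, 0,0,0,0.9,0,0,-1, 0,0,0,0.9,0,0,-1, 0,0,0,0.9,0,0,-1]'; python3 -m handwheel '[0,0,0,0.9,0,0,-1, 0,0,0,0.9,0,0,-1, 0,0,0,0.9,0,0,-1, 0,0,0,0.9,0,0,-1, 0,0,0,0,0,0,-1]'; python3 - <<'E'
from h import *
from kin import toolR
save("side","s33.png",(150,140,430,360),2.8);save("top","t33.png",(120,40,320,190),4);to([.466,.44,.18]);rot(toolR(np.radians(52.3)))
E
```

```text
time_s: 56.12
tool_pos: [0.7161, 0.272, 0.1766]
tool_rot: [0.191, 0.877, 0.431, 0.091]
force: [0.3, -1.6, -1.7]
width: 0.0108
time_s: 56.75
tool_pos: [0.7182, 0.2707, 0.1765]
tool_rot: [0.0, 0.898, 0.44, -0.002]
force: [-0.8, 0.6, -2.1]
width: 0.0109
rows units [ -1.   -15.06  -0.2 ] pos [0.7166 0.2716 0.1756] yaw x 52.29 z [-0.005 -0.004 -1.   ]
rot units [-0.01  0.05 -0.  ]
```

View pics/t33.png

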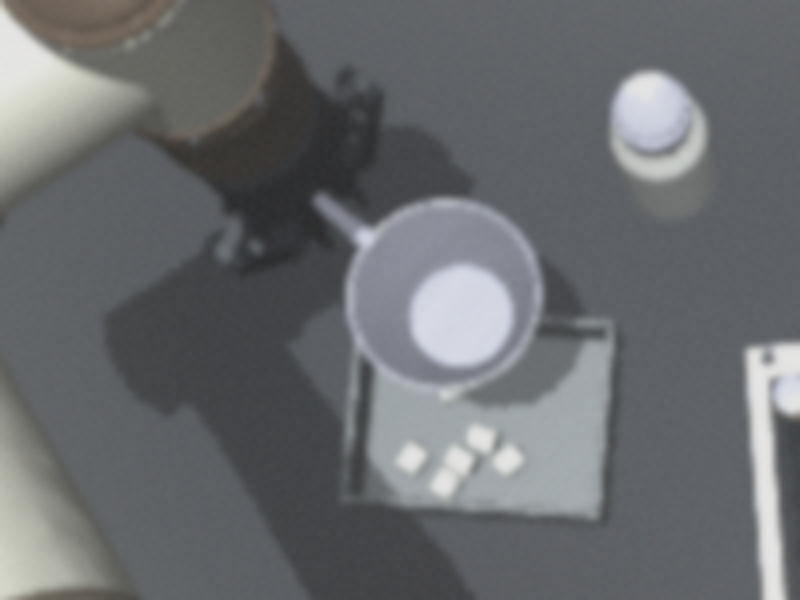

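View pics/s33.png

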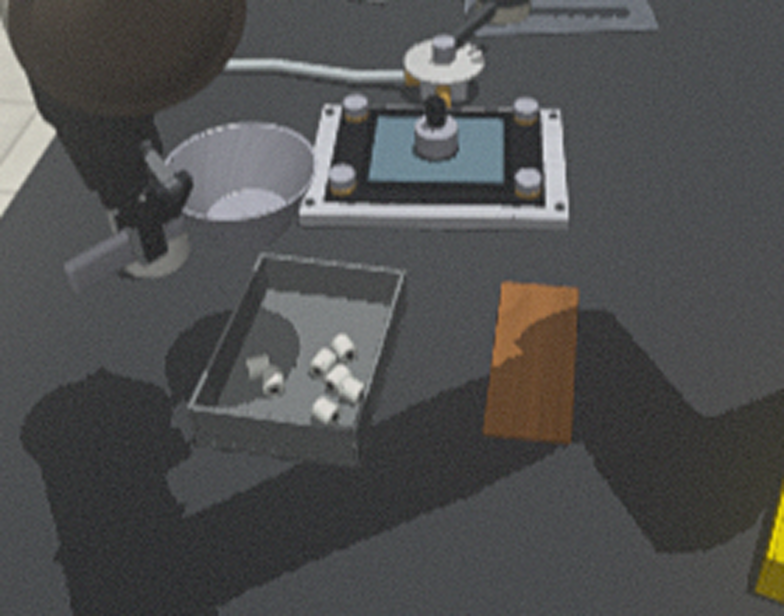

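The cup is empty. I'll return it to its place.

```bash
python3 -m handwheel '[-0.06,-1,-0.02,0,0,0,-1, -0.06,-1,-0.02,0,0,0,-1, -0.06,-1,-0.02,0,0,0,-1, -0.06,-1,-0.02,0,0,0,-1, -0.06,-1,-0.02,0,0,0,-1, -0.06,-1,-0.02,0,0,0,-1, -0.06,-1,-0.02,0,0,0,-1, -0.06,-1,-0.02,0,0,0,-1, -0.06,-1,-0.02,0,0,0,-1, -0.06,-1,-0.02,0,0,0,-1, -0.06,-1,-0.02,0,0,0,-1, -0.06,-1,-0.02,0,0,0,-1]'; python3 -m handwheel '[-0.06,-1,0,0,0,0,-1, -0.06,-1,0,0,0,0,-1, -0.06,-1,0,0,0,0,-1, 0,0,0,0,0,0,-1, 0,0,1,0,0,0,-1, 0,0,1,0,0,0,-1, 0,0,1,0,0,0,-1, 0,0,1,0,0,0,-1, 0,0,1,0,0,0,-1, 0,0,1,0,0,0,-1, 0,0,0.6,0,0,0,-1, 0,0,0,0,0,0,-1]'; python3 - <<'E'
from h import *
to([.466,.44,.0243]);s=monitor.sense();print(s["force"])
E
```

```text
time_s: 58.35
tool_pos: [0.5174, 0.4081, 0.1812]
tool_rot: [0.0, 0.898, 0.441, -0.003]
force: [0.5, 0.4, -1.8]
width: 0.0109
time_s: 59.85
tool_pos: [0.4681, 0.4402, 0.0483]
tool_rot: [0.001, 0.898, 0.441, -0.004]
force: [-0.4, -0.2, -0.7]
width: 0.0112
rows units [-0.06 -0.07  1.2 ] pos [0.4681 0.4402 0.0483] yaw x 52.28 z [-0.006 -0.005 -1.   ]
[-0.3896651  -0.15667429 -0.6811607 ]
```

```bash
python3 -m handwheel '[0,0,0.6,0,0,0,-1, 0,0,0.3,0,0,0,-1, 0,0,0.1,0,0,0,-1, 0,0,0.08,0,0,0,-1, 0,0,0,0,0,0,-1]'; python3 -m handwheel '[0,0,0.06,0,0,0,-1, 0,0,0.04,0,0,0,-1, 0,0,0,0,0,0,-1]'
```

```text
time_s: 60.48
tool_pos: [0.4681, 0.4408, 0.0277]
tool_rot: [0.0, 0.898, 0.441, -0.003]
force: [-0.5, -0.3, -1.8]
width: 0.0111
time_s: 60.85
tool_pos: [0.468, 0.4406, 0.0256]
tool_rot: [0.0, 0.898, 0.441, -0.003]
force: [-0.6, 0.5, -2.2]
width: 0.0109
```

```bash
python3 -m handwheel '[0,0,0.04,0,0,0,-1, 0,0,0.04,0,0,0,-1, 0,0,0,0,0,0,-1]'; python3 - <<'E'
from h import *
save("side","s34.png",(200,220,460,400),3)
E
```

```text
time_s: 61.22
tool_pos: [0.4681, 0.4408, 0.0244]
tool_rot: [0.0, 0.898, 0.441, -0.003]
force: [0.2, -0.2, 1.0]
width: 0.0106
```

View pics/s34.png

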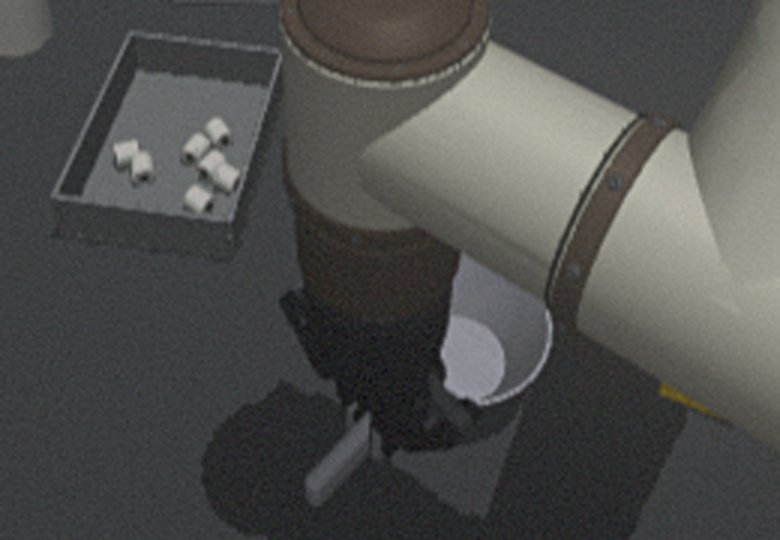

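Contact has been made. I'll release, retreat upward and check everything.

```bash
python3 -m handwheel '[0,0,0,0,0,0,0.3, 0,0,0,0,0,0,0.3, 0,0,0,0,0,0,0.3, 0,0,-1,0,0,0,0.3, 0,0,-1,0,0,0,0.3, 0,0,-1,0,0,0,0.3, 0,0,-1,0,0,0,1, 0,0,-1,0,0,0,1, 0,0,-1,0,0,0,1, 0,0,-1,0,0,0,1, 0,0,-1,0,0,0,1, 0,0,0,0,0,0,1]'; python3 -m handwheel '[1,0,0,0,0,0,1, 1,0,0,0,0,0,1, 1,0,0,0,0,0,1, 1,0,0,0,0,0,1, 1,0,0,0,0,0,1, 0,0,0,0,0,0,1]'; python3 - <<'E'
from h import *
save("side","s35.png");save("top","t35.png");save("wrist","w35.png")
save("top","t35j.png",(290,100,530,280),3.3)
pinpic("p35.png",[None]*4)
E
```

```text
time_s: 62.78
tool_pos: [0.4694, 0.4419, 0.1858]
tool_rot: [-0.001, 0.898, 0.441, -0.001]
force: [0.5, -0.2, 0.4]
width: 0.0852
time_s: 63.52
tool_pos: [0.5299, 0.5204, 0.1808]
tool_rot: [0.001, 0.898, 0.441, -0.004]
force: [0.0, -0.4, 0.2]
width: 0.0853
```

View pics/s35.png

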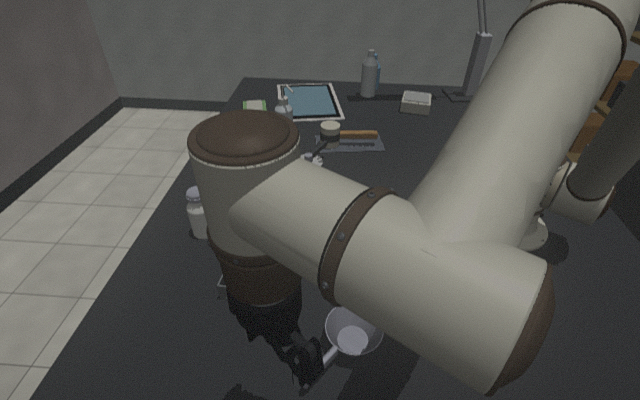

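View pics/t35.png

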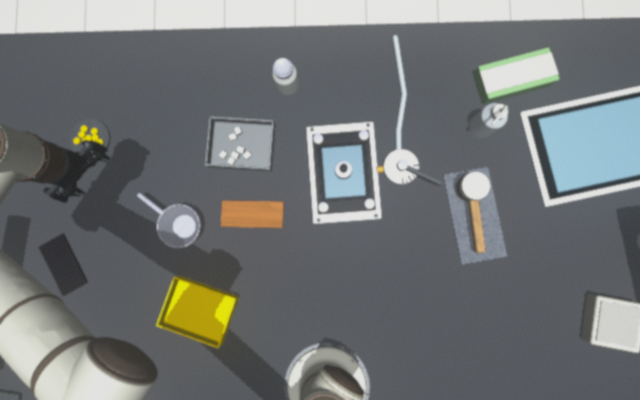

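View pics/t35j.png

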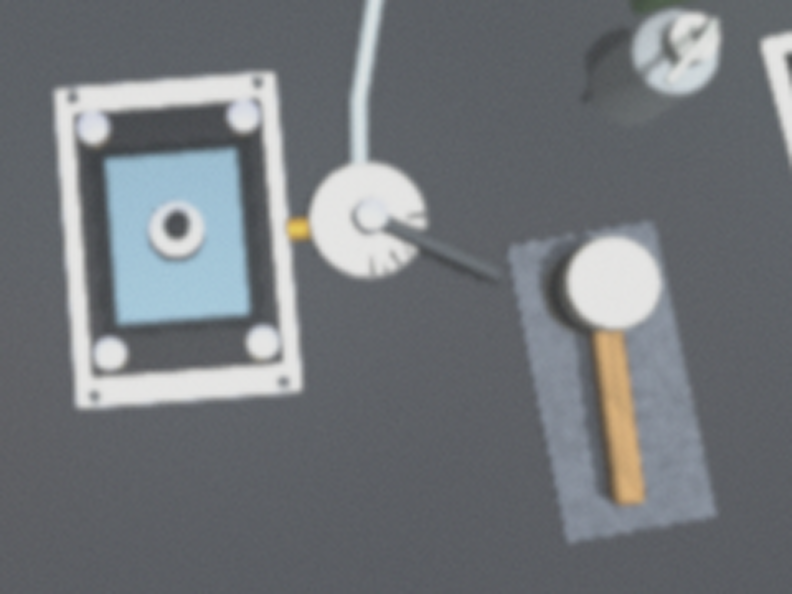

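View pics/p35.png

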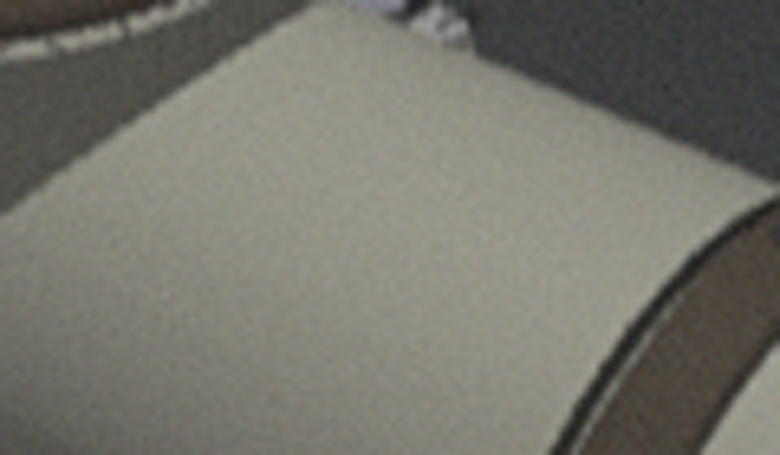

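The top view shows 7 spacers in the tray, the cup upright at (179,226), the weight on the screen and the mallet on its mat. The arm blocks the side view, so I'll move it for a precise check of the pins.

```bash
python3 - <<'E'
from h import *
f=lambda u,v: ((u+.5)/3.3-.5+290,(v+.5)/3.3-.5+100)
h=onz("top",f(372,215),.064)[:2];t=onz("top",f(500,278),.062)[:2];d=t-h
print("valve deg",np.degrees(np.arctan2(d[1],d[0])-JY)%360-180,np.linalg.norm(d))
w=onz("top",f(177,224),.0915)[:2];b=onz("top",f(177,231),.0595)[:2]
c,s=np.cos(JY),np.sin(JY)
for p in(w,b): e=p-JC; print("weight jig",c*e[0]+s*e[1],-s*e[0]+c*e[1])
m=onz("top",f(613,283),.079)[:2];print("mallet",m)
to([.72,.26,.22])
E
```

```text
valve deg 59.07141708552331 0.10876081405683252
weight jig -0.0001036186294207738 0.0013719855644091564
weight jig -0.0006935624492212102 0.00085652955629143
mallet [ 0.50399498 -0.37962814]
rows units [-4.46 15.47 -1.83] pos [0.5296 0.5198 0.1835] yaw x 52.29 z [-0.005 -0.003 -1.   ]
```

View pics/w35.png

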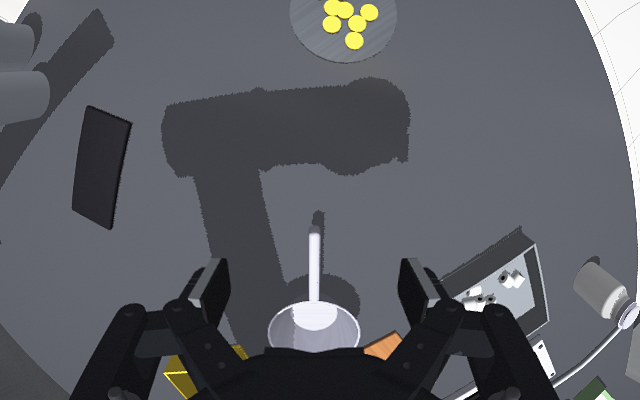

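```bash
python3 -m handwheel '[-0.28,0.97,-0.11,0,0,0,1, -0.28,0.97,-0.11,0,0,0,1, -0.28,0.97,-0.11,0,0,0,1, -0.28,0.97,-0.11,0,0,0,1, -0.28,0.97,-0.11,0,0,0,1, -0.28,0.97,-0.11,0,0,0,1, -0.28,0.97,-0.11,0,0,0,1, -0.28,0.97,-0.11,0,0,0,1, -0.28,0.97,-0.11,0,0,0,1, -0.28,0.97,-0.11,0,0,0,1, -0.28,0.97,-0.11,0,0,0,1, -0.28,0.97,-0.11,0,0,0,1]'; python3 -m handwheel '[-0.28,0.97,-0.11,0,0,0,1, -0.28,0.97,-0.11,0,0,0,1, -0.28,0.97,-0.11,0,0,0,1, -0.28,0.97,-0.11,0,0,0,1, 0,0,0,0,0,0,1]'; python3 - <<'E'
from h import *
ims=np.mean([get_image("side").astype(float) for _ in range(12)],0)
np.save("avg.npy",ims)
im=ims[:,:,::-1].astype(np.uint8)[155:225,250:370]
cv2.imwrite("pics/p36.png",cv2.resize(im,None,fx=6.5,fy=6.5,interpolation=cv2.INTER_CUBIC))
# home vs 2.5mm proud predicted geometry
for i in range(4):
    r=[]
    for z in(.044,.0465):
        u=proj("side",circ(*PIN[i],z,.013)); r.append((u[:,1].min(),u[:,1].max()))
    l=proj("side",circ(*PIN[i],.018+.008,.013))[:,1].max()
    print(i,np.round(r,1),round(l,1),proj("side",J(*PIN[i],.044)).round(1))
E
```

```text
time_s: 65.28
tool_pos: [0.674, 0.3237, 0.2099]
tool_rot: [0.0, 0.898, 0.441, -0.003]
force: [-1.1, -1.1, -0.1]
width: 0.0853
time_s: 65.9
tool_pos: [0.722, 0.2579, 0.2185]
tool_rot: [0.0, 0.898, 0.44, -0.003]
force: [-0.2, 0.5, -0.8]
width: 0.0856
0 [[197.  203.1]
 [196.3 202.4]] 208.2 [[272.3 200. ]]
1 [[171.9 177. ]
 [171.2 176.3]] 182.0 [[277.1 174.4]]
2 [[198.2 204.3]
 [197.5 203.6]] 209.4 [[339.1 201.2]]
3 [[173.  178.1]
 [172.4 177.4]] 183.1 [[338.1 175.6]]
```

View pics/p36.png

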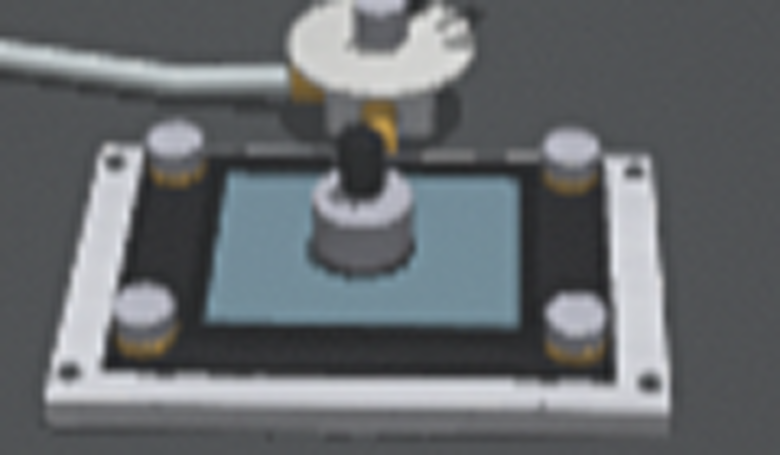

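Each pin head sits directly on its bush with no shank showing. The head-to-bush spans (71/65/72/65 px) match the home prediction (73/66/73/66). One last overall look, then I'll hand in.

```bash
python3 - <<'E'
from h import *
save("top","t37.png"); save("side","s37.png")
E
```

```text
(no output)
```

View pics/s37.png

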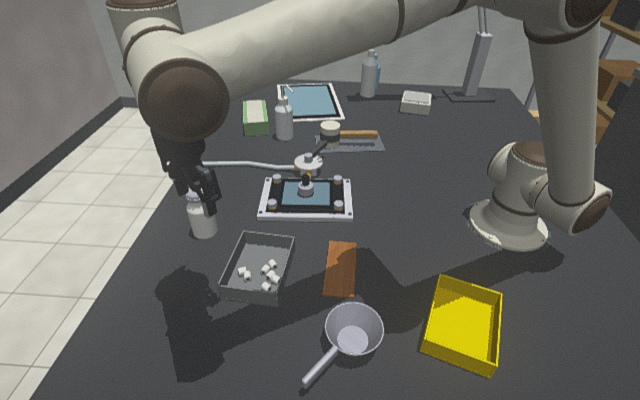

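View pics/t37.png

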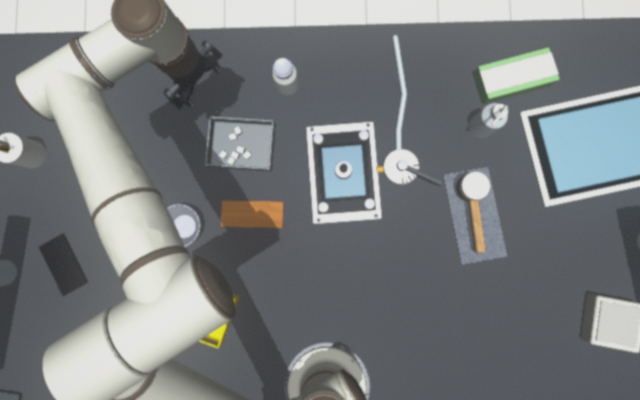

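The last views show the 7 spacers in the grey tray, the cup upright at side (353,330), the weight on the screen, the mallet on its mat, and both bottles where they began. The gripper touches nothing, so I'm handing in.

```bash
python3 -c "
from station import ticket; print(ticket.hand_in())"
```

```text
the job is handed in; nothing more can be done
None
```

I completed every step of the job in order and handed it in at about 66 s of the 208 s allowed; no verdict is reported back.

**What I did**
- **Pins:** I drove all four home with the mallet, held by its handle. Pin3 took two blows and the others one each.
- **Mallet:** I stood it back on its mat.
- **Valve:** I turned the lever to 60° after the pins were home.
- **Weight:** I set the only weight present gently at the centre of the screen.
- **Cup:** I tipped its 7 spacers into the grey tray and set it back upright on the bench.

**What the last checks showed**
- **Pins:** every head sits on its bush. The head-to-bush spans in the side picture match the fully home prediction within about 2 px at 6.5x enlargement, where 2.5 mm proud would show about 4 px.
- **Valve:** it reads about 59° from the top picture, and tool yaw gave 60.1° at release; both are within the limit.
- **Weight:** it stands upright, within 2 mm of the jig's middle.
- **Spacers and the rest:** 7 spacers are in the tray and the cup is empty and upright. The mallet is on its mat, about 2 mm from where it started, and both bottles look unmoved.

**What disagreed**
- The side camera reads about 1 to 2 px low against my model of the jig; I allowed for this when checking the pins.
- The mallet slipped about 2.5° in the grip during the blows to pin3; I levelled it with the wrist.

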